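Load the carrier plate and hold it out over the stand's edge

TASK

Put the metal connector shell that is standing on its wide flange into the round pocket of the white carrier plate, flange down and fully seated, and let go of it. Then slide the plate, without lifting or tipping it, straight and square out over the end of the stand until its front edge is level with the gauge's pointer, so that a screw can be driven from below; out there it would tip on its own, so finish while still holding it there, level and at rest. Leave everything else where it is.

Things in the scene. Friction and masses are not known exactly. Their poses are not given: they have to be found in the camera images.
- shell: aluminium connector shell to be loaded, 75 g: solid of revolution, flange Ø46 x 5 mm at the bottom, narrow body Ø32 mm above it, 30 mm high in all. It stands on its flange on the bench. Origin: centre of its underside (the flange face), z up.
- plate: white plastic carrier plate lying loose on the stand, about 0.5 kg: 120 mm (x) x 260 mm (y) x 12 mm thick. Its own -y is the outward direction; at the start it lies nearly along the stand. Origin: centre of its underside. Near its front (-y) end is a round blind pocket; near its rear (+y) end an upright rib across the plate. Sliding friction plastic on steel, moderate.
- pocket (a point): centre of the floor of the plate's round pocket, dark-floored, with a small screw hole in its middle, Ø50 mm, 6 mm deep (floor 6 mm above the plate's underside), 85 mm in front (-y) of the plate's centre.
- front_edge (a point): middle of the plate's front (-y) top edge, 130 mm from the plate's centre.
- rib (a point): middle of the top of the plate's upright rib, 105 mm behind (+y) the plate's centre; the rib is 52 mm wide (x), 14 mm thick (y) and 38 mm high above the plate's top face, solid, part of the plate; grip it across its thickness (along y).
- stand: fixed dark steel stand, top 150 mm (x) x 240 mm (y), 60 mm above the bench; its outward end is its -y edge, 120 mm from its centre. Origin: centre on the bench. The plate rests on it.
- gauge: fixed marker: thin upright steel post, 90 mm high, on a round foot Ø44 mm, with a brass collar and a horizontal steel pointer blade towards the plate's path, its foot 105 mm to the stand's +x side and beyond its outward end. Same heading as the stand. Origin: centre of the foot on the bench.
- pointer_tip (a point): tip of the pointer blade, 67 mm above the bench; x and y axes run as the stand's. The plate's front edge must come level with it along y; the plate passes about 20 mm beside it.
- spare_shell: the other shell, same Ø46 x 30 mm shape but upside down: standing on its narrow end with the flange on top. Not to be used. Origin: centre of its underside.
- screwdriver: screwdriver lying on the bench near the robot, about 170 mm long; bystander.
- flux_bottle: small white bottle, Ø44 x 85 mm; bystander.
- spool: grey spool, Ø56 x 46 mm, standing; bystander.
- screw_cup: clear cup, Ø60 x 40 mm; bystander.
- multimeter: orange hand multimeter lying flat, 150 x 80 x 35 mm; bystander.
- pliers: small pliers with green grips, about 135 mm long, lying flat; bystander.
Not all that is in view belongs to the job. Leave any green look-alike of the shell alone. What is shaped like the gauge but brown is not meant.

How it is judged:
On the way, in this order (a step that is already met when the one before it is completed fails the run):
1. the shell is seated in the plate's pocket, flange down, and let go of (horizontal distance between shell and pocket below 0.0045 m and z of shell in the frame of plate below 0.0085 m and angle between shell's own z axis and vertical below 0.15 rad and contact force between the fingers and shell below 0.2 N), for 0.2 s.
2. the plate is slid out level and square until its front edge is at the pointer, held by the robot (y of front_edge in the frame of pointer_tip between -0.006 and 0.006 m and angle between plate's own z axis and vertical below 0.06 rad and angle between the y axis of plate and the y axis of stand, either way round below 0.09 rad and z of plate in the frame of stand above 0.05 m and contact force between any of the fingers, the arm and plate above 1 N), for 0.3 s.
At the end, for the whole second after the job is handed in: shell flange down in the pocket (within 4.5 mm of centre, on its floor), not touched by the fingers; plate front level with the pointer within 6 mm, at the stand top's height, level within 0.06 rad, square within 0.09 rad, at rest, touched by the robot with over 1 N (all of step 1 and all of step 2 and linear speed of plate below 0.01 m/s); the arm keeps its last pose, push and grip.
It fails at once if the plate is lifted off the stand by more than 12 mm (z of plate in the frame of stand above 0.072 m).
It fails at once if the plate tips by more than 0.15 rad (angle between plate's own z axis and vertical above 0.15 rad).
It fails at once if another thing on the bench is moved by more than 20 mm (distance of any of spare_shell, screwdriver, flux_bottle, spool, screw_cup, multimeter, pliers from where it was at the start of the episode above 0.02 m).
It also fails if it takes over 51 s, if anything falls off the work surface, if the arm or the gripper's body presses on something with over 40 N, if the wrist force passes 120 N, or if a joint passes its speed limit or range.

ROBOT

A 6-joint arm with a two-finger parallel gripper is mounted at the origin on the work surface. World frame = base frame: x ahead of the robot, y to its left, z up, the work surface at z = 0. Lengths are in m, angles in rad, forces in N, time in s.
With the tool pointing down it reaches from about 0.25 to 0.775 m from the base axis. Payload 4 kg.
Tool frame: the origin (TCP) lies between the finger pads; the fingertips stand 14 mm ahead of it and the grasp point (between the pads) lies 5 mm behind it (robot.tips_ahead is the distance from the TCP to the fingertips, in m); z points along the fingers, y is the direction in which the jaws open and shut (so a half turn about z gives the same grasp; the last joint's range is limited). The gripper opens to 94 mm and grips with 3 to 60 N. Pads are 16 mm wide; open, the fingers measure 119 mm over their backs; the gripper's body (75 mm by 177 mm) begins 78 mm behind the grasp point.
Start: joints at [-1.438, 0.087, 1.371, -0, 1.684, -0.103], TCP at [0.128, -0.535, 0.18] pointing down, gripper open.
Joint ranges: [-3.1, 3.1], [-0.76, 2.03], [0.27, 2.55], [-1.08, 4.22], [0.17, 2.65], [-2.57, 2.57]. Speed limits (rad/s): [2.79, 2.79, 3.14, 3.14, 3.14, 3.14].

INTERFACE

Orientations are given as [roll, pitch, yaw] about the fixed x, y, z axes, in that order (R = Rz(yaw) Ry(pitch) Rx(roll)).
In Python, from bench import robot, optics, job gives the robot as it stands.
- The arm moves only by the tool apply_moves, never from a script. Its argument "moves" is a list of rows, each a list of 3 entries, a list of its own where there are three numbers: the shift along the tool's x, y, z in cm, then the turn, a rotation vector about the tool's x, y, z in rad, then the opening, from 0 (shut) to 1 (fully open). In form: [[[tx, ty, tz], [rx, ry, rz], grip], ...]. A call has exactly 10 rows; each row is the pose to reach, as a shift and turn from the pose commanded when the call began, along the tool's axes at that moment; what a row does not reach only later rows make up. A row lasts 1/12 s, in which the tool goes at most 41.7 mm and 7.16 degrees, less where a joint would pass 70% of its speed; a pose out of reach is approached as far as the arm can. A call with a gripper value outside its range is refused whole. The fingers move at their own pace and stop on an object; the grip force is fixed at half the most. Time passes only in rows, so rows that repeat a pose let the fingers close, or fill a call up. It gives the time, the measured TCP pose, the force and the opening at its end, in the units of the state.
- robot.get_obs(): the state, without advancing time (a new reading comes with each control period).
- optics.snapshot(name): name is "scene" or "top" or "wrist"; returns the picture (480x640x3 uint8, red, green, blue); there is no depth.
- optics.get_calibration(name): a dict with "fx", "fy", "cx", "cy" (pixels), "k1" (the pictures are not rectified: a ray, as slopes to the right and down, at radius r is drawn at 1 + k1 r^2 times it, then the intrinsics apply), "rvec" (rotation vector, rad) and "tvec" (3), from world to camera coordinates, as OpenCV has them. Camera axes: x right, y down, z forward; pixel columns grow to the right and rows downward; lengths in m; the calibration is good to about 2 mm. A picture is of the moment at which its call begins: read the wrist's pose just before it. get_calibration takes no time and is no camera call; for the wrist camera it gives the pose at the moment of the call.
- job.close_job(): hands the job in, once; it reports no verdict.
The state is a dict: "time": time; "joint_positions": joint angles; "qvel": joint speeds; "joint_torque": joint torques, N m; "tool_pos": TCP position; "ee_rot": TCP orientation; "wrist_force": force on the tool from outside, world axes, zero at the start; "wrist_torque": the same for the moment, N m; "width": finger opening in m.
Only numpy, scipy, OpenCV 4.12 (cv2) and the standard library are available. Lean on these libraries where they do the work, as an engineer would, in place of code of your own. Each camera call takes 0.05 s, during which the arm holds its last target.

## Working session

There is one attempt and no reset: what is moved stays moved. The work goes in short steps, Python scripts to look and compute and a tool call to move; the robot and the scene stay as the last step left them, time stands still between calls to the robot, and variables do not carry over. Pictures are saved under pics/ and viewed, and the job is handed in when it is done.

Besides the shell and the picture viewer there is one more tool, called after "Call:" as name(argument=value, ...), one argument or row to a line, values as JSON. apply_moves: Moves the arm, as the interface text tells. Its arguments: {"type":"object","properties":{"moves":{"type":"array"}},"required":["moves"]}

```bash
mkdir -p pics; ls
cat > h.py <<'E'
import numpy as np, cv2
from scipy.spatial.transform import Rotation as R
def snap(o,name,fn):
    im=o.snapshot(name); cv2.imwrite('pics/'+fn,im[:,:,::-1]); return im
def ray(c,u,v):
    K=np.array([[c['fx'],0,c['cx']],[0,c['fy'],c['cy']],[0,0,1.]])
    x=(u-c['cx'])/c['fx'];y=(v-c['cy'])/c['fy']
    rd=np.hypot(x,y);r=rd
    for _ in range(30): r=rd/(1+c['k1']*r*r)
    s=r/rd if rd>0 else 1
    d=np.array([x*s,y*s,1.])
    Rm=cv2.Rodrigues(np.array(c['rvec'],float))[0];t=np.array(c['tvec'],float).ravel()
    return -Rm.T@t, Rm.T@d
def onz(c,u,v,z):
    o,d=ray(c,u,v);return o+d*(z-o[2])/d[2]
def proj(c,p):
    Rm=cv2.Rodrigues(np.array(c['rvec'],float))[0];q=Rm@np.array(p)+np.array(c['tvec'],float).ravel()
    x,y=q[0]/q[2],q[1]/q[2];f=1+c['k1']*(x*x+y*y)
    return c['fx']*x*f+c['cx'],c['fy']*y*f+c['cy']
E
python3 - <<'E'
from bench import robot,optics,job
from h import *
for n in ['scene','top','wrist']:
    c=optics.get_calibration(n); print(n,c); snap(optics,n,n+'0.png')
    o,d=ray(c,320,240);print(o,d)
print(robot.get_obs(), robot.tips_ahead)
E
```

```text
pics
scene {'fx': 522.1967650744962, 'fy': 522.1967650744962, 'cx': 316.65176538284436, 'cy': 241.43693199669187, 'k1': 0.004956819510080376, 'rvec': array([ 2.42515857,  0.809479  , -0.25932793]), 'tvec': array([-0.45516042, -0.22758179,  1.65177594])}
[ 1.04674373 -0.62273425  1.22631882] [-0.3420092   0.45782854 -0.82065305]
top {'fx': 623.1870174400889, 'fy': 623.1870174400889, 'cx': 313.487170949634, 'cy': 243.53173333231098, 'k1': 0.06518413388978869, 'rvec': array([ 2.11065804, -2.10279614,  0.22446745]), 'tvec': array([1.66478170e-03, 5.57078905e-01, 1.75382771e+00])}
[ 0.17011538 -0.00184809  1.83229601] [ 0.21889997 -0.00734872 -0.97579205]
wrist {'fx': 409.51637892320696, 'fy': 409.51637892320696, 'cx': 319.66452639793596, 'cy': 243.83404618671588, 'k1': -0.07191684389775213, 'rvec': array([-2.30879029,  1.81920985,  0.22843814]), 'tvec': array([-0.54944014, -0.02515749,  0.38955235])}
[ 0.19771305 -0.51822379  0.3829126 ] [-0.22976216 -0.05440199 -0.9717706 ]
{'time': 0.15, 'joint_positions': array([-1.43806975e+00,  8.78120231e-02,  1.37182791e+00, -8.33241173e-06,
        1.68357735e+00, -1.03081998e-01]), 'qvel': array([-0.00045862, -0.00023112, -0.00505044,  0.00069852,  0.00131899,
        0.00180508]), 'joint_torque': array([ 4.52560344e-04, -3.40643549e+01, -3.02793753e+01,  7.18528242e-02,
        3.05759709e-02, -1.18531202e-04]), 'tool_pos': array([ 0.12844157, -0.53435459,  0.1794986 ]), 'ee_rot': array([-3.13997580e+00, -1.58935818e-04,  2.35807511e-01]), 'wrist_force': array([ 0.09067294, -0.11493717, -0.64496215]), 'wrist_torque': array([-0.00242137, -0.01243384, -0.06598127]), 'width': 0.09420080637788451} 0.014
```

View pics/scene0.png

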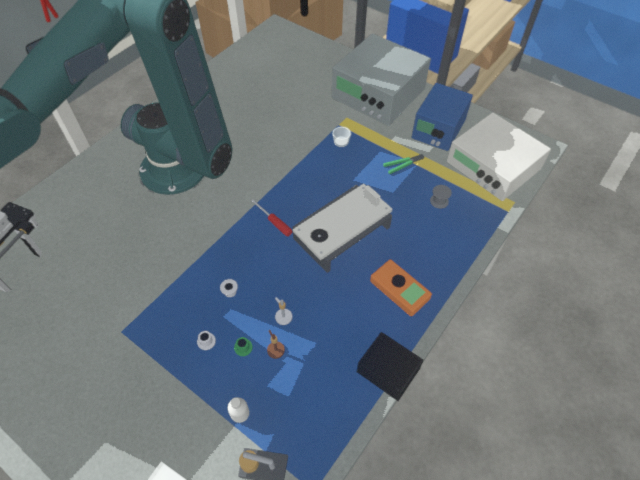

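View pics/top0.png

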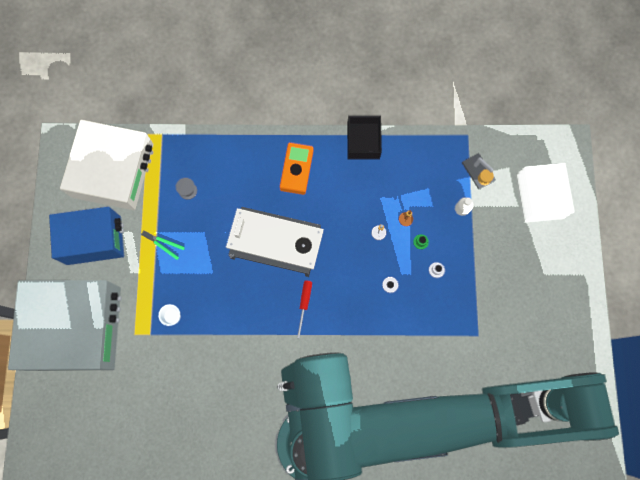

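View pics/wrist0.png

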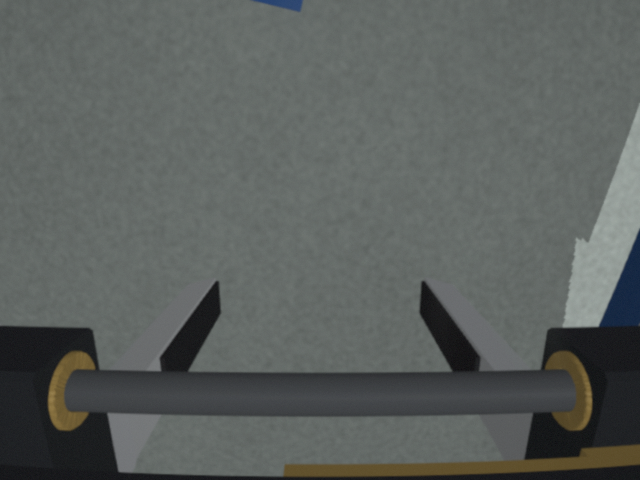

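The scene shows a plate on the stand with its pocket at scene (319,236). There are two light shells, at (229,288) and (206,340), and a green look-alike at (243,346). The gauge is at (284,312) and its brown look-alike at (277,346). Next I'll zoom in to tell the two shells apart.

Run:
```python
import cv2,numpy as np
s=cv2.imread('pics/scene0.png');t=cv2.imread('pics/top0.png')
a=cv2.resize(s[260:370,180:320],(763,600),interpolation=cv2.INTER_CUBIC)
b=cv2.resize(t[180:305,360:480],(576,600),interpolation=cv2.INTER_CUBIC)
c=cv2.resize(t[195:285,215:335],(800,600),interpolation=cv2.INTER_CUBIC)
for n,i in zip('abc',[a,b,c]): cv2.imwrite(f'pics/z0{n}.png',i)
```

```text
(no output)
```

View pics/z0a.png

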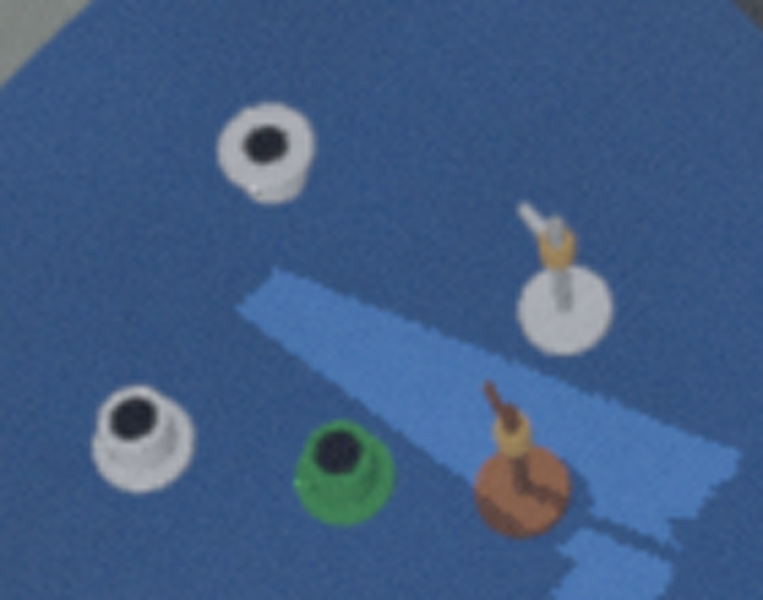

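View pics/z0b.png

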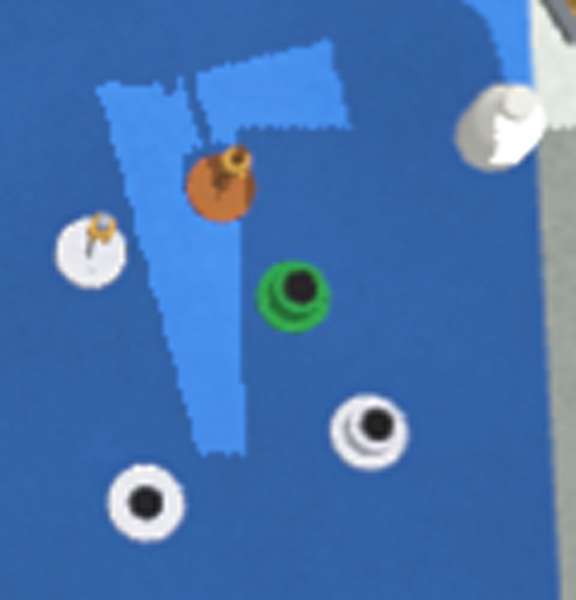

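View pics/z0c.png

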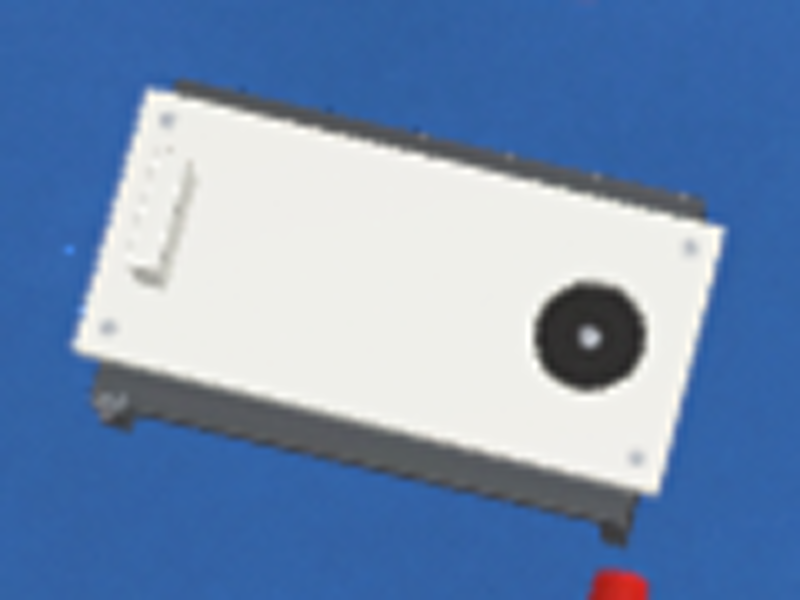

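The shell to use is at scene (206,340), top (437,270): narrow end up, flange down. The one at scene (229,288) has its flange on top, so it is the spare. Now I'll measure.

Run:
```python
from bench import robot,optics,job
from h import *
t=cv2.imread('pics/top0.png');s=cv2.imread('pics/scene0.png')
ct=optics.get_calibration('top');cs=optics.get_calibration('scene')
def comps(im,mask,n,box):
    m=np.zeros_like(mask);x0,y0,x1,y1=box;m[y0:y1,x0:x1]=mask[y0:y1,x0:x1]
    k,l,st,ce=cv2.connectedComponentsWithStats(m)
    return [(i,st[i],ce[i]) for i in range(1,k) if st[i][4]>n],l
hsv=cv2.cvtColor(t,cv2.COLOR_BGR2HSV)
white=((hsv[...,1]<70)&(hsv[...,2]>110)).astype(np.uint8)*255
for n,im,c,box in [('top',t,ct,(365,200,455,300)),('scene',s,cs,(190,270,300,360))]:
    h=cv2.cvtColor(im,cv2.COLOR_BGR2HSV)
    w=((h[...,1]<70)&(h[...,2]>90)).astype(np.uint8)*255
    cc,l=comps(im,w,40,box)
    for i,st,ce in cc:
        m=(l==i).astype(np.uint8); cnt=cv2.findContours(m,0,2)[0][0]
        print(n,st,ce,cv2.minEnclosingCircle(cnt),cv2.fitEllipse(cnt))
# plate
cc,l=comps(t,white,1500,(215,195,335,285))
i=cc[0][0];m=(l==i).astype(np.uint8);cnt=cv2.findContours(m,0,2)[0][0]
q=cv2.boxPoints(cv2.minAreaRect(cnt));print(q)
P=[onz(ct,u,v,.072)[:2] for u,v in q];print(np.round(P,4))
print([np.linalg.norm(P[a]-P[a-1]) for a in range(4)])
print('pocket',onz(ct,215+590/800*120,195+337/600*90,.066), proj(ct,(0,0,0)))
```

```text
top [372 225  14  15 150] [378.18666667 233.00666667] ((378.4306945800781, 232.3712921142578), 7.383959770202637) ((378.2597351074219, 232.68069458007812), (13.33935260772705, 14.521868705749512), 95.26486206054688)
top [429 263  16  15 165] [436.06666667 270.03030303] ((436.5, 269.5), 7.905794143676758) ((436.35833740234375, 269.6256408691406), (14.685811996459961, 15.354476928710938), 104.49984741210938)
top [383 277  15  16 166] [389.96987952 284.39156627] ((389.94329833984375, 284.30413818359375), 7.966054916381836) ((389.9913635253906, 284.3985900878906), (15.017206192016602, 15.702159881591797), 102.55274963378906)
scene [220 279  18  18 221] [228.72850679 287.56561086] ((228.86073303222656, 287.7100524902344), 9.266003608703613) ((228.37538146972656, 287.70184326171875), (16.876195907592773, 18.67799186706543), 24.909099578857422)
scene [275 297  18  28 280] [282.65       313.74285714] ((281.0, 310.5), 14.396280288696289) ((282.4811706542969, 313.7332763671875), (15.25221061706543, 27.587112426757812), 159.5863494873047)
scene [197 331  19  19 246] [205.98780488 340.83739837] ((205.5, 340.0), 9.708344459533691) ((205.65574645996094, 340.19183349609375), (18.058229446411133, 19.0462703704834), 0.3929533064365387)
scene [267 330  11  25  42] [270.88095238 340.        ] ((269.0, 342.0), 12.000100135803223) ((273.88897705078125, 350.0853271484375), (12.31811809539795, 33.753150939941406), 173.9552764892578)
[[225.29921 247.8401 ]
 [235.47585 206.59796]
 [323.18732 228.24104]
 [313.01068 269.4832 ]]
[[ 0.5409  0.258 ]
 [ 0.6643  0.2324]
 [ 0.6001 -0.0243]
 [ 0.4784  0.0048]]
[np.float64(0.2608253798241435), np.float64(0.12605383275829257), np.float64(0.2646531445789692), np.float64(0.12511640404888924)]
pocket [0.54969417 0.03265494 0.066     ] (np.float64(314.0826076753569), np.float64(442.78022333051655))
```

Run:
```python
from bench import robot,optics,job
from h import *
ct=optics.get_calibration('top');cs=optics.get_calibration('scene')
print('shell',onz(ct,436.4,269.6,.004),onz(cs,205.7+.3,341,.008))
print('spare',onz(ct,390,284.4,.03),onz(cs,228.4,286,.03))
print('gauge',onz(ct,378.3,232.7,0),'green',onz(ct,421,242,0.004))
print('tip scene',onz(cs,275.6,297.6,.067))
print('flux',onz(ct,463,206,0.05))
# wrist cam offset in tool frame
o=robot.get_obs();c=optics.get_calibration('wrist')
T=R.from_euler('xyz',o['ee_rot']).as_matrix()
Rm=cv2.Rodrigues(c['rvec'])[0];cc=-Rm.T@c['tvec']
print(T.T@(cc-o['tool_pos']));print(np.round(T.T@Rm.T,3))
```

```text
shell [ 0.49143359 -0.36103026  0.004     ] [ 0.4949651 -0.3616489  0.008    ]
spare [ 0.44252577 -0.21960234  0.03      ] [ 0.44347751 -0.21802135  0.03      ]
gauge [ 0.60433592 -0.19153962  0.        ] green [ 0.57514232 -0.31833177  0.004     ]
tip scene [ 0.57991545 -0.1841502   0.067     ]
flux [ 0.67424977 -0.43726145  0.05      ]
[ 7.11533226e-02  1.93637776e-04 -2.03550273e-01]
[[ 0.    -0.969 -0.245]
 [ 1.     0.     0.   ]
 [-0.    -0.245  0.969]]
```

Call:
apply_moves(
  moves=[
    [[36, -12.5, -5], [0, 0, 0], 1],
    [[36, -12.5, -5], [0, 0, 0], 1],
    [[36, -12.5, -5], [0, 0, 0], 1],
    [[36, -12.5, -5], [0, 0, 0], 1],
    [[36, -12.5, -5], [0, 0, 0], 1],
    [[36, -12.5, -5], [0, 0, 0], 1],
    [[36, -12.5, -5], [0, 0, 0], 1],
    [[36, -12.5, -5], [0, 0, 0], 1],
    [[36, -12.5, -5], [0, 0, 0], 1],
    [[36, -12.5, -5], [0, 0, 0], 1],
  ],
)

```text
time: 0.98
tool_pos: [0.4537, -0.3254, 0.2307]
ee_rot: [-3.141, -0.003, 0.242]
wrist_force: [-0.1, 0.7, 0.2]
width: 0.094
```

Run:
```python
from bench import robot,optics,job
from h import *
import pickle
o=robot.get_obs();c=optics.get_calibration('wrist');snap(optics,'wrist','w1.png')
pickle.dump(c,open('w1.pkl','wb'))
print(o['time'],o['tool_pos'],o['ee_rot'],o['joint_positions'])
```

```text
0.9833 [ 0.45366376 -0.32539008  0.23067637] [-3.14078678e+00 -2.83838384e-03  2.42314589e-01] [-0.72565537  0.10074376  1.25733431  0.00285885  1.78256828  0.60342746]
```

View pics/w1.png

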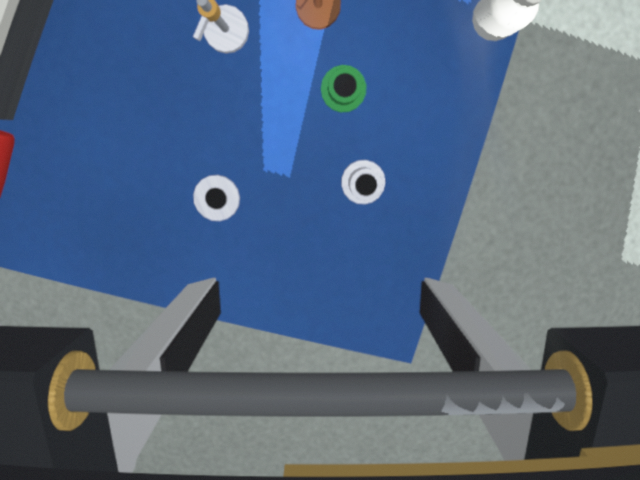

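The wrist view shows the flange-down shell at (363,182), the spare at (216,198), the green one at (344,88) and the gauge pointer tip near (198,38).

Run:
```python
from h import *
import pickle
c=pickle.load(open('w1.pkl','rb'));im=cv2.imread('pics/w1.png')
h=cv2.cvtColor(im,cv2.COLOR_BGR2HSV)
w=((h[...,1]<70)&(h[...,2]>90)).astype(np.uint8)
w[:,:330]=0;w[:,395:]=0;w[:150]=0;w[215:]=0
k,l,st,ce=cv2.connectedComponentsWithStats(w);i=1+np.argmax(st[1:,4])
cnt=cv2.findContours((l==i).astype(np.uint8),0,1)[0][0];hu=cv2.convexHull(cnt)
e=cv2.fitEllipse(hu);print(e,onz(c,*e[0],.005))
d=((h[...,2]<60)).astype(np.uint8);d[:,:345]=0;d[:,385:]=0;d[:165]=0;d[205:]=0
k,l,st,ce=cv2.connectedComponentsWithStats(d);i=1+np.argmax(st[1:,4]);print(st[i],ce[i],onz(c,*ce[i],.030))
cv2.imwrite('pics/z1.png',cv2.resize(im[0:60,170:250],(800,600),interpolation=cv2.INTER_CUBIC))
```

```text
((362.7752685546875, 181.52737426757812), (43.66233444213867, 44.31303405761719), 31.699291229248047) [ 0.49387654 -0.36196773  0.005     ]
[356 175  20  19 298] [365.68791946 184.24832215] [ 0.49365125 -0.3623606   0.03      ]
```

View pics/z1.png

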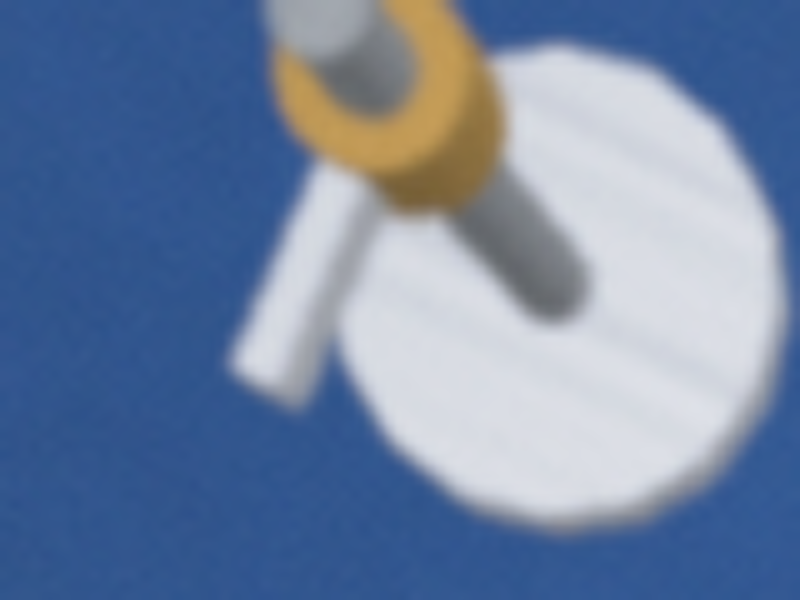

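```bash
cat >> h.py <<'E'
def plan(o,target,yaw=None):
    T=R.from_euler('xyz',o['ee_rot']).as_matrix()
    yw=o['ee_rot'][2]
    sh=T.T@(np.array(target)-o['tool_pos'])*100
    out=[np.round(sh,2)]
    if yaw is not None:
        T2=R.from_euler('xyz',[np.pi,0,yaw]).as_matrix()
        out.append(np.round(R.from_matrix(T.T@T2).as_rotvec(),4))
    print('plan',*out)
E
python3 - <<'E'
from bench import robot,optics,job
from h import *
import pickle
c=pickle.load(open('w1.pkl','rb'))
o=robot.get_obs();print(o['time'],o['tool_pos'],o['ee_rot'])
a=onz(c,196,38.5,.067);b=onz(c,203.5,17.5,.067);print('tip',a,b,np.arctan2(*(b-a)[1::-1]))
print('foot',onz(c,170+56,28.5,.003))
plan(o,(.4937,-.3622,.024),.236)
plan(o,(.4937,-.3622,.075),.236)
E
```

```text
1.0333 [ 0.45286416 -0.32614808  0.23039765] [-3.14099542e+00 -1.63291153e-03  2.42163172e-01]
tip [ 0.5809396  -0.18692223  0.067     ] [ 0.59872956 -0.1898716   0.067     ] -0.1642937883208579
foot [ 0.60691044 -0.19295479  0.003     ]
plan [ 3.07  4.49 20.64] [-0.0006 -0.0016  0.0062]
plan [ 3.07  4.49 15.54] [-0.0006 -0.0016  0.0062]
```

Call:
apply_moves(
  moves=[
    [[3.6, 4.2, 3], [0, 0, 0], 1],
    [[3.6, 4.2, 6], [0, 0, 0], 1],
    [[3.6, 4.2, 9.5], [0, 0, 0], 1],
    [[3.6, 4.2, 12.5], [0, 0, 0], 1],
    [[3.6, 4.2, 15], [0, 0, 0], 1],
    [[3.6, 4.2, 15.5], [0, 0, 0], 1],
    [[3.6, 4.2, 15.5], [0, 0, 0], 1],
    [[3.6, 4.2, 15.5], [0, 0, 0], 1],
    [[3.6, 4.2, 15.5], [0, 0, 0], 1],
    [[3.6, 4.2, 15.5], [0, 0, 0], 1],
  ],
)

```text
time: 1.87
tool_pos: [0.4952, -0.363, 0.0784]
ee_rot: [3.137, -0.003, 0.235]
wrist_force: [-0.7, -0.7, 0.5]
width: 0.0939
```

Run:
```python
from bench import robot,optics,job
from h import *
import pickle
c=optics.get_calibration('wrist');snap(optics,'wrist','w2.png');pickle.dump(c,open('w2.pkl','wb'))
o=robot.get_obs();print(o['time'],o['tool_pos'],o['ee_rot'])
plan(o,(.4937,-.3622,.024),.236)
```

```text
1.9167 [ 0.49513011 -0.36271703  0.07807001] [ 3.13777284e+00 -2.53972354e-03  2.35657466e-01]
plan [-0.14 -0.1   5.41] [ 0.0038 -0.0025 -0.0003]
```

View pics/w2.png

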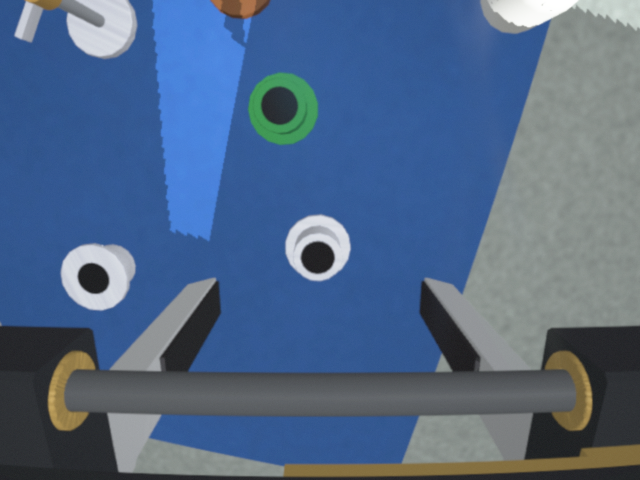

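Call:
apply_moves(
  moves=[
    [[0, 0, 1], [0, 0, 0], 1],
    [[0, 0, 2], [0, 0, 0], 1],
    [[0, 0, 3], [0, 0, 0], 1],
    [[0, 0, 4], [0, 0, 0], 1],
    [[0, 0, 5], [0, 0, 0], 1],
    [[0, 0, 5.1], [0, 0, 0], 1],
    [[0, 0, 5.1], [0, 0, 0], 1],
    [[0, 0, 5.1], [0, 0, 0], 1],
    [[0, 0, 5.1], [0, 0, 0], 1],
    [[0, 0, 5.1], [0, 0, 0], 1],
  ],
)

```text
time: 2.75
tool_pos: [0.4947, -0.362, 0.0253]
ee_rot: [3.14, -0.001, 0.236]
wrist_force: [0.9, -0.7, -0.6]
width: 0.094
```

Run:
```python
from bench import robot,optics,job
from h import *
import pickle
c=pickle.load(open('w2.pkl','rb'));im=cv2.imread('pics/w2.png')
h=cv2.cvtColor(im,cv2.COLOR_BGR2HSV)
w=((h[...,1]<70)&(h[...,2]>90)).astype(np.uint8)
w[:,:275]=0;w[:,360:]=0;w[:200]=0;w[295:]=0
k,l,st,ce=cv2.connectedComponentsWithStats(w);i=1+np.argmax(st[1:,4])
cnt=cv2.findContours((l==i).astype(np.uint8),0,1)[0][0];e=cv2.fitEllipse(cv2.convexHull(cnt));print(e,onz(c,*e[0],.005))
print(onz(c,318,257,.03))
a=onz(c,24,38,.067);print('tip',a)
c=optics.get_calibration('wrist');snap(optics,'wrist','w3.png')
o=robot.get_obs();print(o['time'],o['tool_pos'],o['ee_rot'],o['wrist_force'])
```

```text
((317.3627014160156, 246.80349731445312), (64.73069763183594, 65.74414825439453), 18.199201583862305) [ 0.49411664 -0.36222112  0.005     ]
[ 0.4939306  -0.36270552  0.03      ]
tip [ 0.58154172 -0.1880493   0.067     ]
2.8 [ 0.49457006 -0.36197859  0.02520862] [ 3.14027202e+00 -8.19805777e-04  2.35834939e-01] [ 0.63042819 -0.09511356  0.03204146]
```

View pics/w3.png

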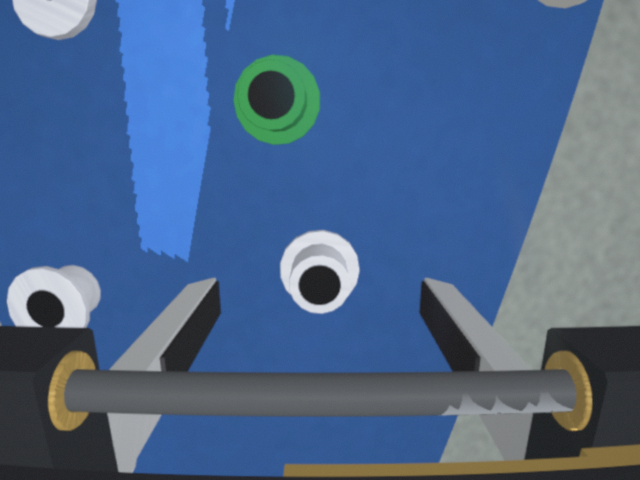

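The shell sits centred between the fingers at (319,285), so I'll close the jaws.

Call:
apply_moves(
  moves=[
    [[0, 0, 0], [0, 0, 0], 0.6],
    [[0, 0, 0], [0, 0, 0], 0.45],
    [[0, 0, 0], [0, 0, 0], 0.35],
    [[0, 0, 0], [0, 0, 0], 0.25],
    [[0, 0, 0], [0, 0, 0], 0.2],
    [[0, 0, 0], [0, 0, 0], 0.2],
    [[0, 0, 0], [0, 0, 0], 0.2],
    [[0, 0, 0], [0, 0, 0], 0.2],
    [[0, 0, 0], [0, 0, 0], 0.2],
    [[0, 0, 0], [0, 0, 0], 0.2],
  ],
)

```text
time: 3.63
tool_pos: [0.4941, -0.3616, 0.0244]
ee_rot: [3.142, 0.0, 0.236]
wrist_force: [0.0, 0.6, -0.4]
width: 0.0309
```

Call:
apply_moves(
  moves=[
    [[0, 0, -2], [0, 0, 0], 0.2],
    [[0, 0, -5], [0, 0, 0], 0.2],
    [[0, 0, -9], [0, 0, 0], 0.2],
    [[0, 0, -13], [0, 0, 0], 0.2],
    [[0, -2, -16], [0, 0, 0], 0.2],
    [[0.5, -5, -17.5], [0, 0, 0], 0.2],
    [[1.5, -8.5, -17.5], [0, 0, 0.1], 0.2],
    [[2.5, -12, -17.5], [0, 0, 0.2], 0.2],
    [[3.5, -15.5, -17.5], [0, 0, 0.3], 0.2],
    [[4.6, -19, -17.5], [0, 0, 0.4], 0.2],
  ],
)

```text
time: 4.47
tool_pos: [0.4942, -0.1646, 0.1997]
ee_rot: [3.141, -0.001, -0.17]
wrist_force: [0.8, -0.2, -0.6]
width: 0.0186
```

Run:
```python
import numpy as np
# commanded now
y0=.2358; T=lambda y:np.array([[np.cos(y),np.sin(y)],[np.sin(y),-np.cos(y)]])
p=np.array([.4938,-.3618])+T(y0)@np.array([.046,-.19]); y=y0-.4
print(p,y, T(y).T@(np.array([.501,.045])-p)*100)
```

```text
[ 0.4941391  -0.16631116] -0.1642 [ -2.77729716 -20.95904148]
```

Run:
```python
from bench import robot,optics,job
from h import *
import pickle
c=optics.get_calibration('wrist');snap(optics,'wrist','w4.png');snap(optics,'scene','s4.png');pickle.dump(c,open('w4.pkl','wb'))
o=robot.get_obs();print(o['time'],o['tool_pos'],o['ee_rot'],o['wrist_force'],o['width'])
im=cv2.imread('pics/s4.png');cv2.imwrite('pics/z4.png',cv2.resize(im[220:400,120:360],(800,600)))
```

```text
4.5667 [ 0.49478898 -0.16148804  0.20020705] [-3.13993240e+00 -1.28824283e-03 -1.59368440e-01] [-0.99730001 -0.80214367  0.30887291] 0.018624054567404916
```

View pics/w4.png

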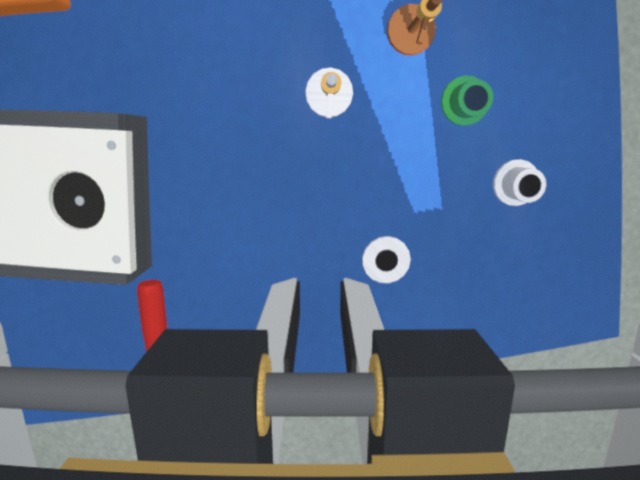

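View pics/z4.png

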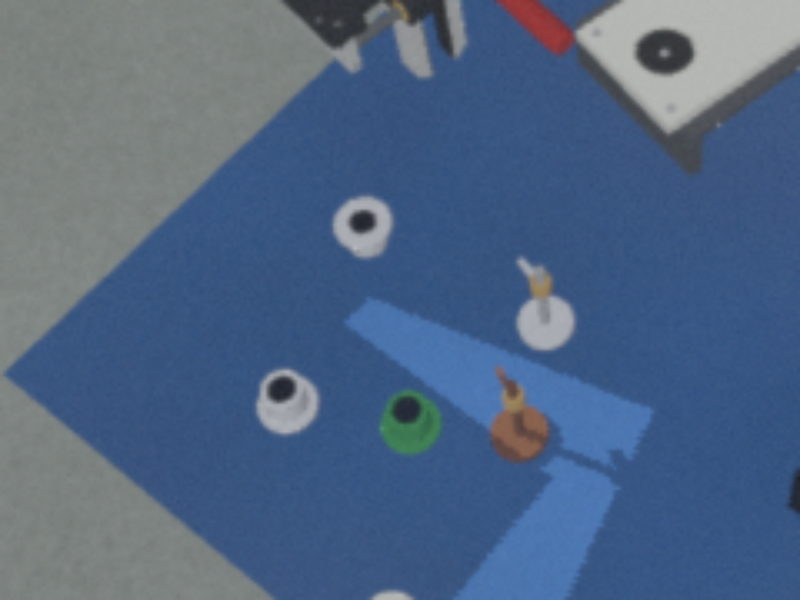

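The grip was lifted before the fingers had squeezed, so the shell stayed behind; it's still standing upright at wrist (520,183). I'll re-measure it, and take the plate and stand from this view as well.

Run:
```python
from h import *
import pickle
c=pickle.load(open('w4.pkl','rb'));im=cv2.imread('pics/w4.png')
h=cv2.cvtColor(im,cv2.COLOR_BGR2HSV)
def comp(mask,box):
    w=np.zeros(mask.shape,np.uint8);x0,y0,x1,y1=box;w[y0:y1,x0:x1]=mask[y0:y1,x0:x1]
    k,l,st,ce=cv2.connectedComponentsWithStats(w);i=1+np.argmax(st[1:,4])
    cnt=cv2.findContours((l==i).astype(np.uint8),0,1)[0][0];return cnt,ce[i],st[i]
light=(h[...,1]<70)&(h[...,2]>90);dark=h[...,2]<60
cnt,ce,st=comp(light,(480,145,560,215));print('shell hull',cv2.fitEllipse(cv2.convexHull(cnt)),st)
cnt,ce,st=comp(dark,(480,145,560,215));print('bore',ce,st,onz(c,*ce,.03))
# pocket
cnt,ce,st=comp(dark,(40,160,120,240));e=cv2.fitEllipse(cnt);print('pocket rim',e,onz(c,*e[0],.069))
print('screw hole',onz(c,79.5,200.5,.066))
a=(133,131);b=(131,272)
A=onz(c,*a,.072);B=onz(c,*b,.072);print('plate front',A,B,np.linalg.norm(A-B),(A+B)/2)
cv2.imwrite('pics/z4b.png',cv2.resize(im[100:290,0:170],(537,600),interpolation=cv2.INTER_CUBIC))
cv2.imwrite('pics/z4c.png',cv2.resize(im[140:220,470:570],(750,600),interpolation=cv2.INTER_CUBIC))
```

```text
shell hull ((518.719970703125, 182.7884063720703), (46.56681442260742, 52.5676155090332), 88.7117691040039) [ 493  159   53   47 1550]
bore [529.65517241 185.18808777] [520 175  20  21 319] [ 0.49374553 -0.36229042  0.03      ]
pocket rim ((78.26746368408203, 200.03526306152344), (45.81367492675781, 54.85655212402344), 148.9708251953125) [0.55298048 0.03126939 0.069     ]
screw hole [0.5523     0.03216899 0.066     ]
plate front [ 0.59827848 -0.03198633  0.072     ] [0.48468883 0.00196974 0.072     ] 0.1185564097084972 [ 0.54148365 -0.01500829  0.072     ]
```

View pics/z4b.png

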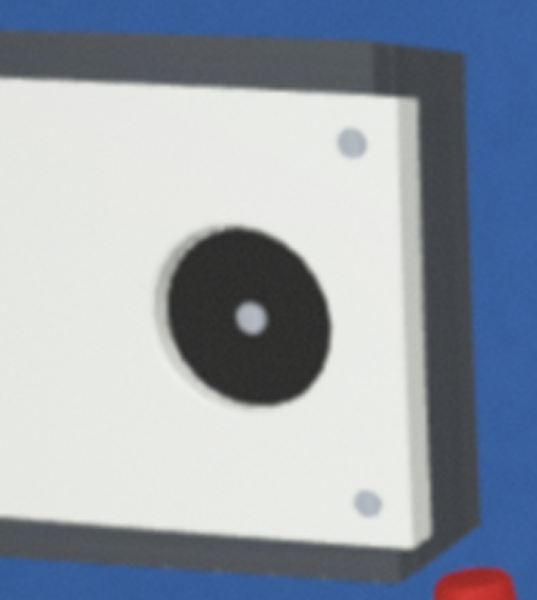

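View pics/z4c.png

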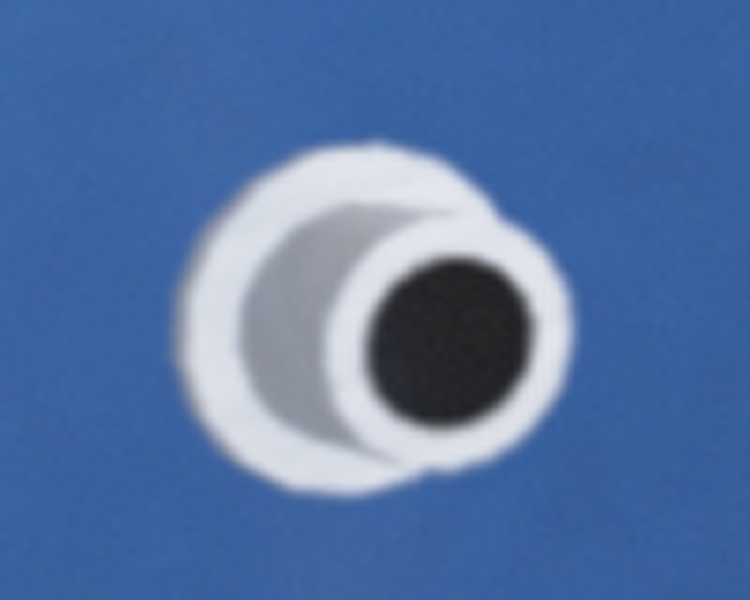

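Call:
apply_moves(
  moves=[
    [[0.6, 3.5, 0], [0, 0, 0], 0.7],
    [[1.2, 7.5, 0], [0, 0, 0], 0.7],
    [[1.9, 11.5, 0], [0, 0, 0], 0.7],
    [[2.5, 15, 0], [0, 0, 0], 0.7],
    [[3, 18, 0], [0, 0, 0], 0.7],
    [[3.2, 19.3, 2], [0, 0, 0], 0.7],
    [[3.2, 19.3, 5], [0, 0, 0], 0.7],
    [[3.2, 19.3, 8], [0, 0, 0], 0.7],
    [[3.2, 19.3, 10.5], [0, 0, 0], 0.7],
    [[3.2, 19.3, 12], [0, 0, 0], 0.7],
  ],
)

```text
time: 5.4
tool_pos: [0.4923, -0.3617, 0.0751]
ee_rot: [-3.139, 0.005, -0.164]
wrist_force: [0.1, 0.2, -0.0]
width: 0.0655
```

Run:
```python
from bench import robot
from h import *
o=robot.get_obs();print(o['time'],o['tool_pos'],o['ee_rot'],o['width']);plan(o,(.4937,-.3622,.023))
```

```text
5.4 [ 0.49233687 -0.36167161  0.07509535] [-3.13901942  0.005094   -0.16441102] 0.06550322726014142
plan [0.17 0.04 5.21]
```

Call:
apply_moves(
  moves=[
    [[0, 0, 1], [0, 0, 0], 0.7],
    [[0, 0, 2.5], [0, 0, 0], 0.7],
    [[0, 0, 4], [0, 0, 0], 0.7],
    [[0, 0, 5.2], [0, 0, 0], 0.7],
    [[0, 0, 5.7], [0, 0, 0], 0.7],
    [[0, 0, 5.7], [0, 0, 0], 0.65],
    [[0, 0, 5.7], [0, 0, 0], 0.55],
    [[0, 0, 5.7], [0, 0, 0], 0.4],
    [[0, 0, 5.7], [0, 0, 0], 0],
    [[0, 0, 5.7], [0, 0, 0], 0],
  ],
)

```text
time: 6.23
tool_pos: [0.4951, -0.3622, 0.0235]
ee_rot: [3.14, -0.002, -0.164]
wrist_force: [0.4, -0.6, -0.0]
width: 0.038
```

Call:
apply_moves(
  moves=[
    [[0, 0, 0], [0, 0, 0], 0],
    [[0, 0, 0], [0, 0, 0], 0],
    [[0, 0, 0], [0, 0, 0], 0],
    [[0, 0, 0], [0, 0, 0], 0],
    [[0, 0, 0], [0, 0, 0], 0],
    [[0, 0, 0], [0, 0, 0], 0],
    [[0, 0, 0], [0, 0, 0], 0],
    [[0, 0, 0], [0, 0, 0], 0],
    [[0, 0, 0], [0, 0, 0], 0],
    [[0, 0, 0], [0, 0, 0], 0],
  ],
)

```text
time: 7.07
tool_pos: [0.4945, -0.3617, 0.0224]
ee_rot: [3.141, 0.0, -0.164]
wrist_force: [0.2, 1.1, 0.2]
width: 0.0005
```

Run:
```python
from bench import robot,optics,job
from h import *
c=optics.get_calibration('wrist');snap(optics,'wrist','w5.png');snap(optics,'scene','s5.png')
o=robot.get_obs();print(o['time'],o['tool_pos'],o['wrist_force'],o['width'])
im=cv2.imread('pics/s5.png');cv2.imwrite('pics/z5.png',cv2.resize(im[280:400,120:280],(800,600),interpolation=cv2.INTER_CUBIC))
```

```text
7.1667 [ 0.49450059 -0.36174293  0.02238368] [-0.54878409 -0.17257272 -0.15133391] 0.0004234567989641871
```

View pics/w5.png

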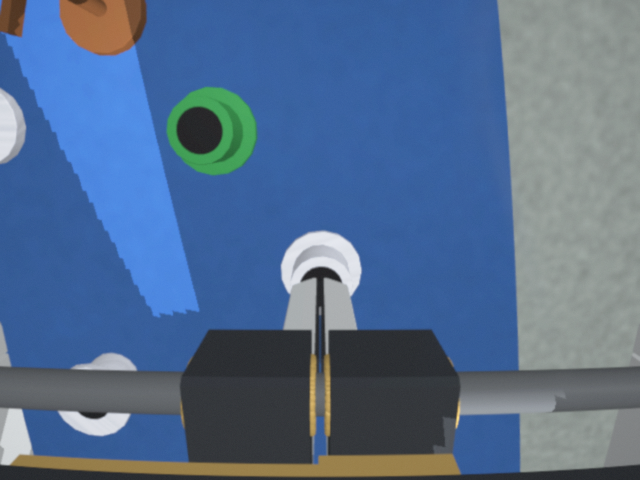

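View pics/z5.png

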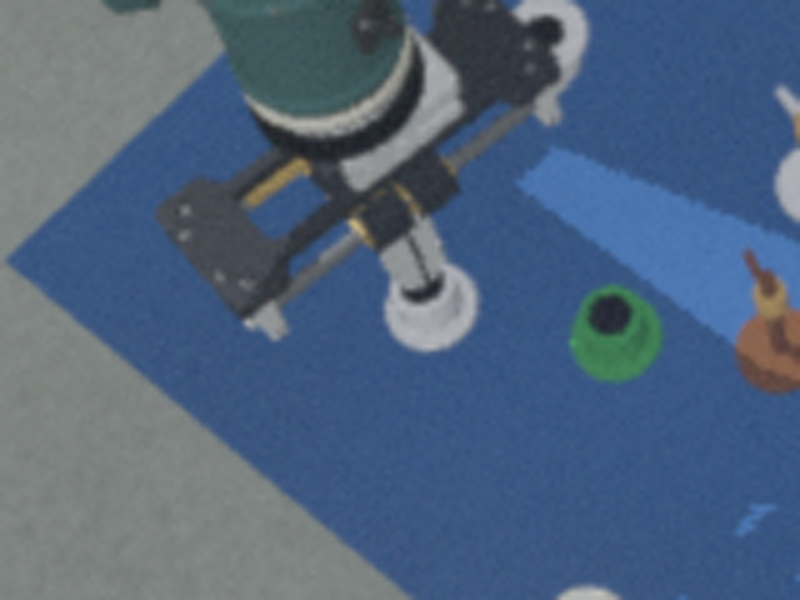

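The fingers closed completely even though the TCP read z = 0.022, while the shell stayed put. That means the real fingertips may be higher than the stated 14 mm ahead of the TCP. I'll check this by projecting the tip corners under both assumptions.

Run:
```python
from bench import robot,optics,job
from h import *
o=robot.get_obs();T=R.from_euler('xyz',o['ee_rot']).as_matrix()
cw=optics.get_calibration('wrist');cs=optics.get_calibration('scene')
s=cv2.imread('pics/s5.png');w=cv2.imread('pics/w5.png')
z=cv2.resize(s[280:400,120:280],(800,600),interpolation=cv2.INTER_CUBIC)
for zt,col in [(.014,(0,0,255)),(-.0256,(0,255,255)),(-.012,(255,0,255))]:
    for x in(-.008,.008):
        for y in(-.011,.011):
            p=o['tool_pos']+T@np.array([x,y,zt])
            u,v=proj(cs,p);cv2.circle(z,(int((u-120)*5),int((v-280)*5)),4,col,-1)
            u,v=proj(cw,p);cv2.circle(w,(int(u),int(v)),2,col,-1)
cv2.imwrite('pics/z5t.png',z);cv2.imwrite('pics/z5w.png',cv2.resize(w[220:420,200:440],(720,600)))
```

```text
(no output)
```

View pics/z5t.png

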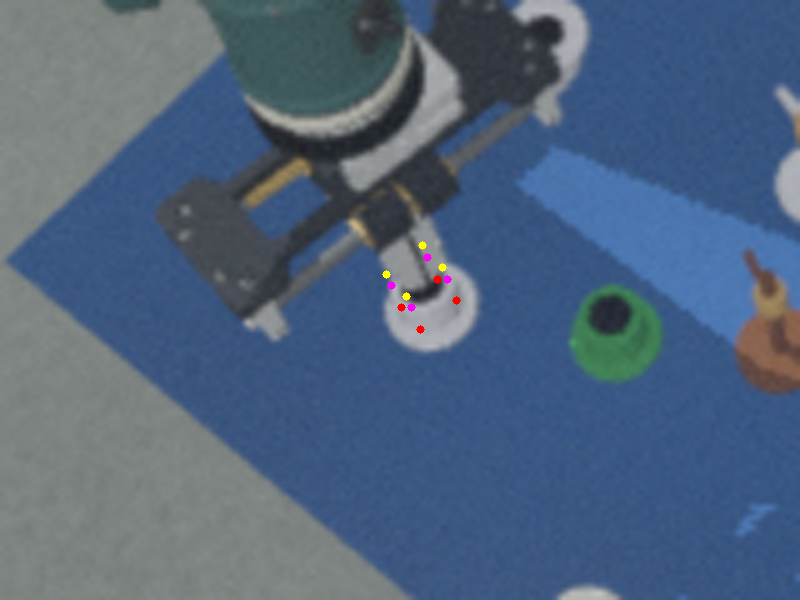

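View pics/z5w.png

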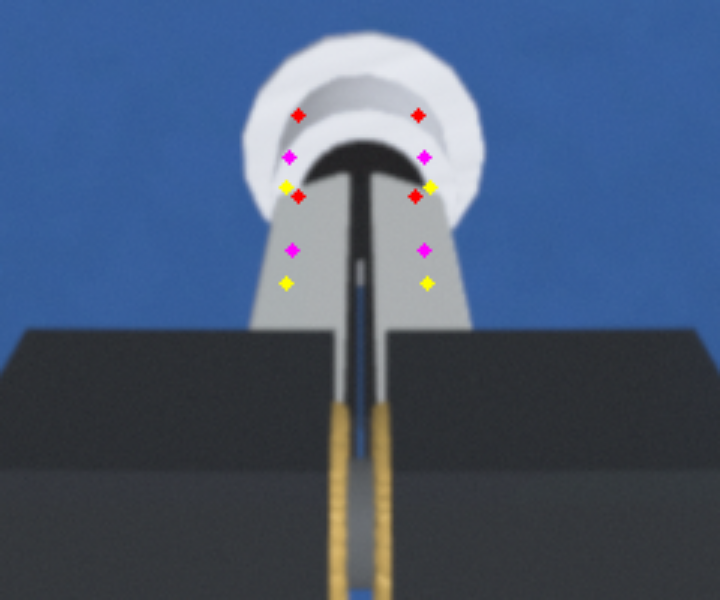

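The yellow points match in both views: the real fingertips sit about 25 mm *behind* the reported TCP, roughly 40 mm off the stated geometry. At reported z = 0.022 the tips were therefore at z ≈ 0.048, above the shell, so I'll correct for that. I'll open, descend until the tips are at about 0.013 (reported z ≈ -0.012), and watch the force.

Call:
apply_moves(
  moves=[
    [[0, 0, 0], [0, 0, 0], 0.7],
    [[0, 0, 0], [0, 0, 0], 0.7],
    [[0, 0, 0], [0, 0, 0], 0.7],
    [[0, 0, 0], [0, 0, 0], 0.7],
    [[0, 0, 0], [0, 0, 0], 0.7],
    [[0, 0, 0], [0, 0, 0], 0.7],
    [[0, 0, 0], [0, 0, 0], 0.7],
    [[0, 0, 0.4], [0, 0, 0], 0.7],
    [[0, 0, 0.8], [0, 0, 0], 0.7],
    [[0, 0, 1.2], [0, 0, 0], 0.7],
  ],
)

```text
time: 8.0
tool_pos: [0.4944, -0.3616, 0.0098]
ee_rot: [-3.141, 0.0, -0.164]
wrist_force: [0.3, -0.9, -0.3]
width: 0.0635
```

Call:
apply_moves(
  moves=[
    [[0, 0, 0.4], [0, 0, 0], 0.7],
    [[0, 0, 0.8], [0, 0, 0], 0.7],
    [[0, 0, 1.2], [0, 0, 0], 0.7],
    [[0, 0, 1.6], [0, 0, 0], 0.7],
    [[0, 0, 2], [0, 0, 0], 0.7],
    [[0, 0, 2.2], [0, 0, 0], 0.7],
    [[0, 0, 2.2], [0, 0, 0], 0.7],
    [[0, 0, 2.2], [0, 0, 0], 0.7],
    [[0, 0, 2.2], [0, 0, 0], 0.7],
    [[0, 0, 2.2], [0, 0, 0], 0.7],
  ],
)

```text
time: 8.83
tool_pos: [0.4947, -0.3619, -0.0112]
ee_rot: [3.141, -0.001, -0.164]
wrist_force: [-0.8, 0.3, -0.3]
width: 0.0655
```

Run:
```python
from bench import robot,optics,job
from h import *
snap(optics,'wrist','w6.png')
o=robot.get_obs();print(o['time'],o['tool_pos'],o['wrist_force'],o['width'])
```

```text
8.8833 [ 0.49470432 -0.36194728 -0.01122657] [ 0.82708947 -1.35971804  0.52843528] 0.06567724925756314
```

View pics/w6.png

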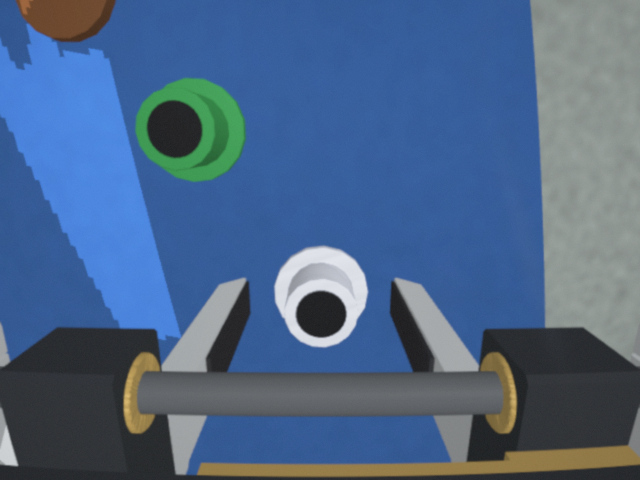

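No contact force, and the shell is at (321,305) between the tips. Closing.

Call:
apply_moves(
  moves=[
    [[0, 0, 0], [0, 0, 0], 0.55],
    [[0, 0, 0], [0, 0, 0], 0.4],
    [[0, 0, 0], [0, 0, 0], 0.3],
    [[0, 0, 0], [0, 0, 0], 0.2],
    [[0, 0, 0], [0, 0, 0], 0],
    [[0, 0, 0], [0, 0, 0], 0],
    [[0, 0, 0], [0, 0, 0], 0],
    [[0, 0, 0], [0, 0, 0], 0],
    [[0, 0, 0], [0, 0, 0], 0],
    [[0, 0, 0], [0, 0, 0], 0],
  ],
)

```text
time: 9.72
tool_pos: [0.4945, -0.3618, -0.0116]
ee_rot: [3.141, -0.0, -0.164]
wrist_force: [0.1, 0.1, 0.5]
width: 0.0313
```

Call:
apply_moves(
  moves=[
    [[0, 0, -1], [0, 0, 0], 0],
    [[0, 0, -3], [0, 0, 0], 0],
    [[0, 0, -6.5], [0, 0, 0], 0],
    [[0, 0, -10], [0, 0, 0], 0],
    [[0, -1, -13], [0, 0, 0], 0],
    [[-0.3, -3.5, -15], [0, 0, 0], 0],
    [[-0.9, -7, -16.1], [0, 0, 0], 0],
    [[-1.5, -11, -16.1], [0, 0, 0.02], 0],
    [[-2.1, -15, -16.1], [0, 0, 0.05], 0],
    [[-2.7, -19, -16.1], [0, 0, 0.08], 0],
  ],
)

```text
time: 10.55
tool_pos: [0.4988, -0.1683, 0.1506]
ee_rot: [3.142, -0.002, -0.247]
wrist_force: [0.3, -0.7, -0.4]
width: 0.0314
```

Run:
```python
import numpy as np
T=lambda y:np.array([[np.cos(y),np.sin(y)],[np.sin(y),-np.cos(y)]])
p=np.array([.49415,-.3619])+T(-.1642)@np.array([-.027,-.19]);y=-.2442
print(p,T(y).T@(np.array([.504,.044])-p)*100)
```

```text
[ 0.49857116 -0.1700421 ] [ -4.64833589 -20.9004284 ]
```

Held this time: the width is 0.031 in the air. Next is the pocket view.

Call:
apply_moves(
  moves=[
    [[-0.8, -3.5, 0], [0, 0, 0], 0],
    [[-1.6, -7, 0], [0, 0, 0], 0],
    [[-2.4, -10.5, 0], [0, 0, 0], 0],
    [[-3.1, -14, 0], [0, 0, 0], 0],
    [[-3.8, -17, 0], [0, 0, 0], 0],
    [[-4.3, -19.5, 0], [0, 0, 0], 0],
    [[-4.6, -20.9, 0], [0, 0, 0], 0],
    [[-4.6, -20.9, 0], [0, 0, 0], 0],
    [[-4.6, -20.9, 0], [0, 0, 0], 0],
    [[-4.6, -20.9, 0], [0, 0, 0], 0],
  ],
)

```text
time: 11.38
tool_pos: [0.5048, 0.0433, 0.1497]
ee_rot: [3.141, -0.001, -0.245]
wrist_force: [0.7, -0.1, -1.1]
width: 0.0313
```

Run:
```python
from bench import robot,optics,job
from h import *
import pickle
c=optics.get_calibration('wrist');o=robot.get_obs();snap(optics,'wrist','w7.png');pickle.dump((c,o),open('w7.pkl','wb'))
print(o['time'],o['tool_pos'],o['ee_rot'],o['wrist_force'],o['width'],o['joint_positions'])
```

```text
11.3833 [0.50483705 0.04331465 0.14968494] [ 3.14095145e+00 -5.07949866e-04 -2.44657937e-01] [ 0.70050961 -0.13906146 -1.08509273] 0.031291865921816216 [-2.57996108e-02 -1.56469368e-03  1.52352151e+00 -7.37061807e-04
  1.61927921e+00  1.78961896e+00]
```

View pics/w7.png

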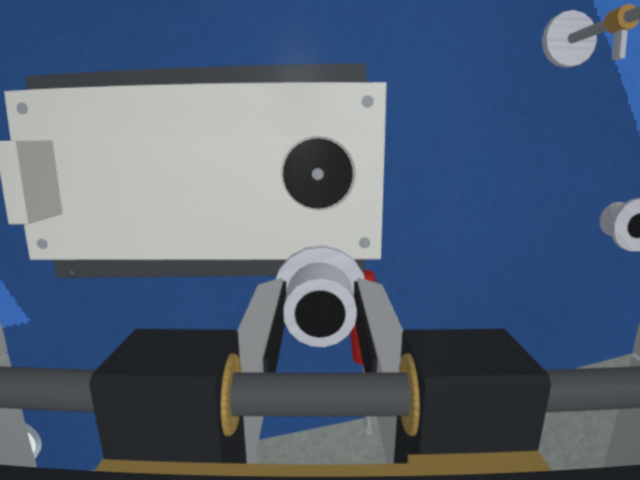

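This is a good view: the shell is held upright (bore at (321,313)), the pocket is at (318,173), the plate and stand edges are visible, and the pointer tip is near (620,58).

Run:
```python
from h import *
import pickle
c,o=pickle.load(open('w7.pkl','rb'));im=cv2.imread('pics/w7.png')
h=cv2.cvtColor(im,cv2.COLOR_BGR2HSV)
dark=(h[...,2]<80)
def comp(mask,box):
    w=np.zeros(mask.shape,np.uint8);x0,y0,x1,y1=box;w[y0:y1,x0:x1]=mask[y0:y1,x0:x1]
    k,l,st,ce=cv2.connectedComponentsWithStats(w);i=1+np.argmax(st[1:,4])
    cnt=cv2.findContours((l==i).astype(np.uint8),0,1)[0][0];return cnt,ce[i],st[i]
cnt,ce,st=comp(dark,(270,125,365,220));e=cv2.fitEllipse(cnt);print('pocket',e,ce,st,onz(c,*e[0],.066),onz(c,*e[0],.072))
k,l,st,ce=cv2.connectedComponentsWithStats((h[160:187,305:332,2]>120).astype(np.uint8));i=1+np.argmax(st[1:,4]);print('screw',ce[i]+[305,160],onz(c,*(ce[i]+[305,160]),.066))
T=R.from_euler('xyz',o['ee_rot']).as_matrix()
cnt,b,st=comp(h[...,2]<60,(295,285,350,345));e=cv2.fitEllipse(cnt);print('bore',e,b,st)
zt=o['tool_pos'][2]+.0416;p=onz(c,*e[0],zt);print('bore in tool',T.T@(p-o['tool_pos']))
# plate edges
white=((h[...,1]<50)&(h[...,2]>150))
def fit(pts,z):
    P=np.array([onz(c,u,v,z)[:2] for u,v in pts]);m=P.mean(0);_,_,V=np.linalg.svd(P-m);d=V[0];res=np.abs((P-m)@V[1]).max()
    return m,d,res
g=cv2.cvtColor(im,cv2.COLOR_BGR2GRAY).astype(float)
pts=[]
for u in range(40,345,5):
    if 10<u<40: continue
    col=g[75:110,u];pts.append((u,75+np.argmax(np.diff(col))+.5))
m,d,r=fit(pts,.072);print('plate +x edge',m,d,r,'yaw',np.arctan2(*(-d[::-1] if d[1]<0 else d[::-1]))-np.pi/2)
pts=[]
for u in range(60,260,5):
    col=g[245:270,u];pts.append((u,245+np.argmin(np.diff(col))+.5))
m,d,r=fit(pts,.072);print('plate -x edge',m,d,r,'yaw',np.arctan2(*(-d[::-1] if d[1]<0 else d[::-1]))-np.pi/2)
pts=[]
for v in range(95,250,5):
    row=g[v,370:395];pts.append((370+np.argmin(np.diff(row))+.5,v))
m,d,r=fit(pts,.072);print('plate front',m,d,r,'yaw',np.arctan2(*(-d[::-1] if d[0]<0 else d[::-1])))
# stand +x top edge: blue saturation
S=h[...,1].astype(float);pts=[]
for u in range(40,360,5):
    col=S[55:88,u];pts.append((u,55+np.argmin(np.diff(col))+.5))
print(pts[::10]);m,d,r=fit(pts,.06);print('stand +x edge',m,d,r,'yaw',np.arctan2(*(-d[::-1] if d[1]<0 else d[::-1]))-np.pi/2)
cv2.imwrite('pics/z7.png',cv2.resize(im[0:80,540:640],(750,600),interpolation=cv2.INTER_CUBIC))
cv2.imwrite('pics/z7b.png',cv2.resize(im[50:130,310:410],(750,600),interpolation=cv2.INTER_CUBIC))
```

```text
pocket ((317.5133056640625, 173.02159118652344), (67.5988540649414, 68.07980346679688), 9.31843090057373) [317.52175125 173.00055772] [ 284  139   68   69 3586] [0.55300047 0.0325816  0.066     ] [0.55343595 0.03244669 0.072     ]
screw [317.18681319 173.63736264] [0.55264353 0.03290502 0.066     ]
bore ((319.7025451660156, 313.5790100097656), (44.26925277709961, 48.029109954833984), 87.9040298461914) [319.70778098 313.58040346] [ 296  291   49   46 1735]
bore in tool [-0.00048948  0.00017016 -0.04160015]
plate +x edge [0.63105117 0.10020748] [-0.2387747  -0.97107499] 0.0003782851766070557 yaw -0.2411038563171375
plate -x edge [0.52209227 0.16027716] [-0.24006414 -0.97075703] 3.747392357854829e-05 yaw -0.24243192732469598
plate front [ 0.543981   -0.01143548] [-0.97050179  0.24109391] 0.0003272750574722457 yaw -0.24349285038664334
[(40, np.float64(75.5)), (90, np.float64(71.5)), (140, np.float64(69.5)), (190, np.float64(67.5)), (240, np.float64(65.5)), (290, np.float64(64.5)), (340, np.float64(63.5))]
stand +x edge [0.64237706 0.09527057] [-0.22617103 -0.97408761] 0.0003988771393529896 yaw -0.22814504831506377
```

View pics/z7.png

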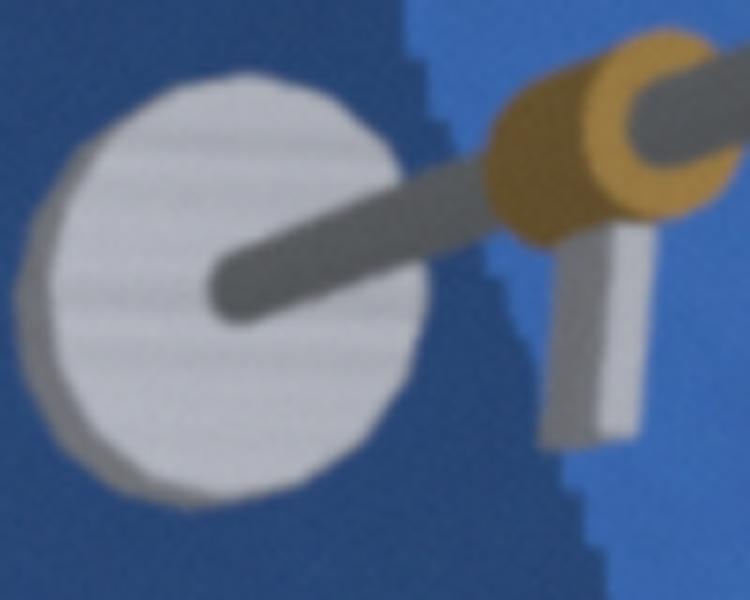

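View pics/z7b.png

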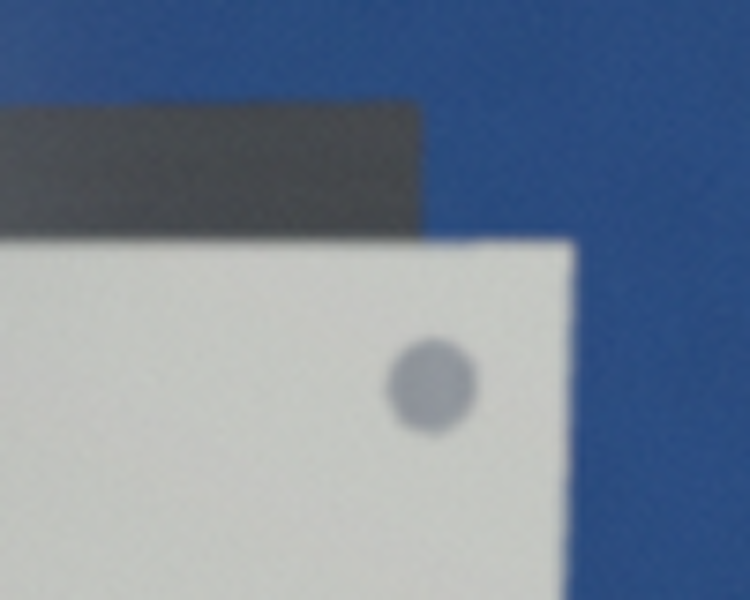

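Call:
apply_moves(
  moves=[
    [[1, 0, 0.5], [0, 0, 0], 0],
    [[2.5, 0, 2], [0, 0, 0], 0],
    [[4, -0.1, 4], [0, 0, 0], 0],
    [[4.8, -0.1, 6], [0, 0, 0], 0],
    [[5, -0.1, 7.5], [0, 0, 0], 0],
    [[5, -0.1, 8.2], [0, 0, 0], 0],
    [[5, -0.1, 8.4], [0, 0, 0], 0],
    [[5, -0.1, 8.4], [0, 0, 0], 0],
    [[5, -0.1, 8.4], [0, 0, 0], 0],
    [[5, -0.1, 8.4], [0, 0, 0], 0],
  ],
)

```text
time: 12.27
tool_pos: [0.5545, 0.0327, 0.0669]
ee_rot: [-3.141, -0.003, -0.244]
wrist_force: [-0.0, 0.7, -0.0]
width: 0.0315
```

Run:
```python
from bench import robot,optics,job
from h import *
import pickle
c=optics.get_calibration('wrist');o=robot.get_obs();snap(optics,'wrist','w8.png');pickle.dump((c,o),open('w8.pkl','wb'))
s=snap(optics,'scene','s8.png')
print(o['time'],o['tool_pos'],o['ee_rot'],o['wrist_force'],o['width']);o=robot.get_obs();print(o['tool_pos'])
im=cv2.imread('pics/s8.png');cv2.imwrite('pics/z8.png',cv2.resize(im[180:270,260:380],(800,600),interpolation=cv2.INTER_CUBIC))
c7,_=pickle.load(open('w7.pkl','rb'))
for z in(.061,.064,.067,.070,.073): print(z,'top mid',onz(c7,622.4,58.3,z),'near top',onz(c7,619.6,58.1,z),'near bot',onz(c7,612.3,59.5,z))
```

```text
12.2667 [0.554488   0.03274279 0.06691254] [-3.14113089e+00 -2.76245543e-03 -2.44373125e-01] [-0.04471823  0.68911101 -0.01738747] 0.03147366743612148
[0.55434113 0.03291787 0.06678662]
0.061 top mid [ 0.58074039 -0.19415459  0.061     ] near top [ 0.58127755 -0.1920581   0.061     ] near bot [ 0.58139661 -0.18646255  0.061     ]
0.064 top mid [ 0.58066968 -0.19189365  0.064     ] near top [ 0.58120133 -0.18981868  0.064     ] near bot [ 0.58131917 -0.18428056  0.064     ]
0.067 top mid [ 0.58059898 -0.18963271  0.067     ] near top [ 0.58112511 -0.18757926  0.067     ] near bot [ 0.58124172 -0.18209857  0.067     ]
0.07 top mid [ 0.58052827 -0.18737176  0.07      ] near top [ 0.58104889 -0.18533983  0.07      ] near bot [ 0.58116428 -0.17991658  0.07      ]
0.073 top mid [ 0.58045756 -0.18511082  0.073     ] near top [ 0.58097267 -0.18310041  0.073     ] near bot [ 0.58108684 -0.17773459  0.073     ]
```

View pics/w8.png

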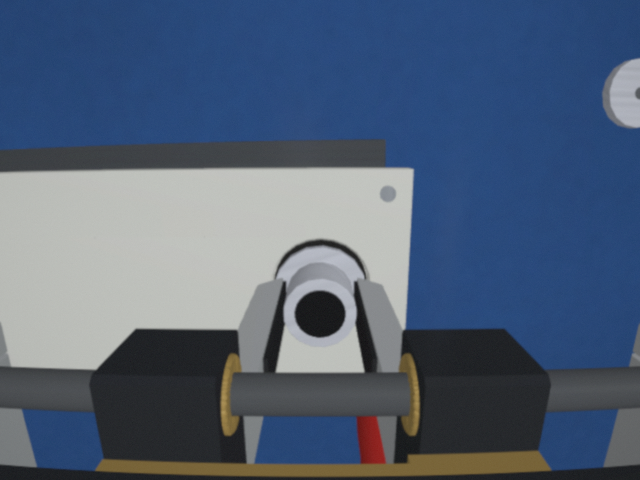

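View pics/z8.png

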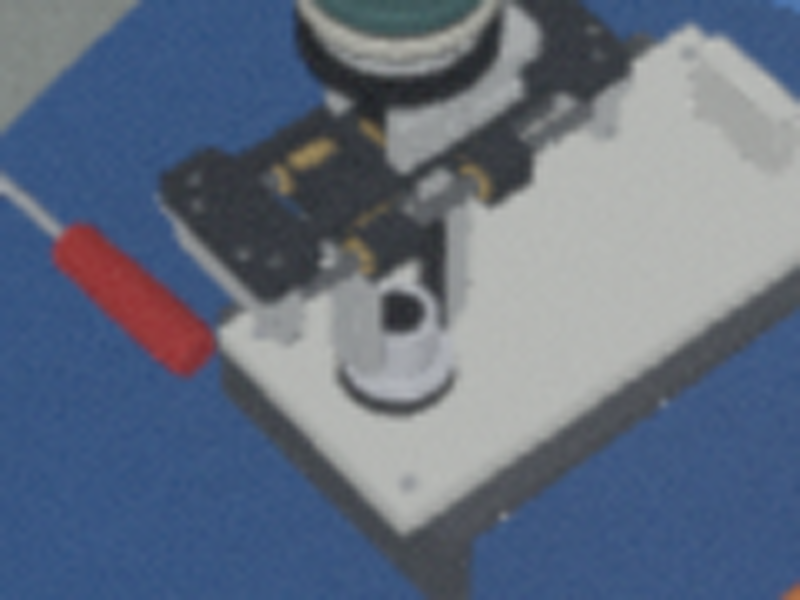

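The shell is centred over the pocket: the rim spans columns 275–368 and the flange 277–364. I'll lower it slowly.

Call:
apply_moves(
  moves=[
    [[0, 0, 0.1], [0, 0, 0], 0],
    [[0, 0, 0.25], [0, 0, 0], 0],
    [[0, 0, 0.4], [0, 0, 0], 0],
    [[0, 0, 0.55], [0, 0, 0], 0],
    [[0, 0, 0.7], [0, 0, 0], 0],
    [[0, 0, 0.85], [0, 0, 0], 0],
    [[0, 0, 1], [0, 0, 0], 0],
    [[0, 0, 1.1], [0, 0, 0], 0],
    [[0, 0, 1.2], [0, 0, 0], 0],
    [[0, 0, 1.2], [0, 0, 0], 0],
  ],
)

```text
time: 13.2
tool_pos: [0.5535, 0.0329, 0.0544]
ee_rot: [3.141, -0.0, -0.244]
wrist_force: [-2.8, -0.7, 4.0]
width: 0.0311
```

Run:
```python
from bench import robot,optics,job
from h import *
o=robot.get_obs();snap(optics,'wrist','w9.png')
print(o['time'],o['tool_pos'],o['ee_rot'],o['wrist_force'],o['width']);o=robot.get_obs();print(o['tool_pos'],o['wrist_force'])
im=cv2.imread('pics/w9.png');cv2.imwrite('pics/z9.png',cv2.resize(im[200:360,220:420],(750,600),interpolation=cv2.INTER_CUBIC))
```

```text
13.2 [0.5535198  0.03291143 0.05437369] [ 3.14148634e+00 -1.97246711e-04 -2.44215554e-01] [-2.77163672 -0.74196782  3.99189403] 0.031122290278483584
[0.55351481 0.03293077 0.05434584] [-3.3629212  -0.17156324  4.85270149]
```

View pics/z9.png

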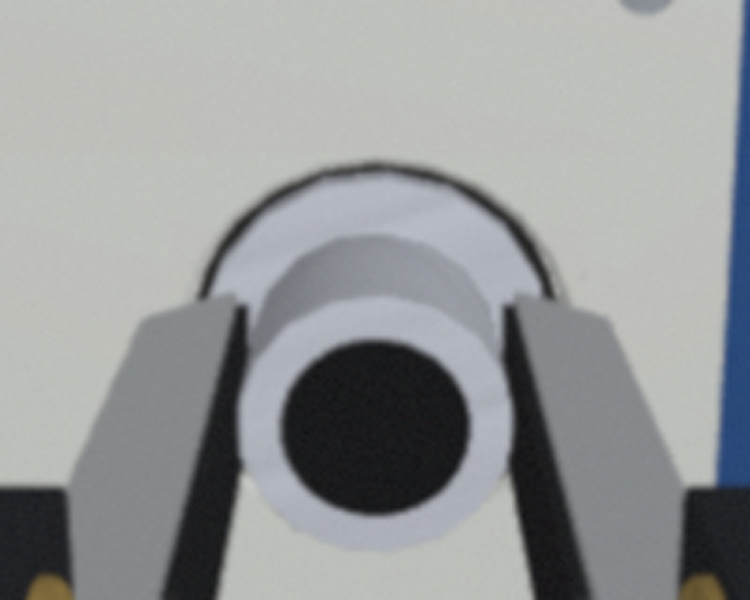

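The shell has reached the floor (reported z 0.0543, so its bottom is at about 0.066, with a 4–5 N upward reaction). It's inside the rim with a thin dark gap all round. Releasing.

Call:
apply_moves(
  moves=[
    [[0, 0, 0], [0, 0, 0], 0.4],
    [[0, 0, 0], [0, 0, 0], 0.5],
    [[0, 0, 0], [0, 0, 0], 0.6],
    [[0, 0, 0], [0, 0, 0], 0.7],
    [[0, 0, 0], [0, 0, 0], 0.7],
    [[0, 0, 0], [0, 0, 0], 0.7],
    [[0, 0, 0], [0, 0, 0], 0.7],
    [[0, 0, -0.5], [0, 0, 0], 0.7],
    [[0, 0, -1.5], [0, 0, 0], 0.7],
    [[0, 0, -3], [0, 0, 0], 0.7],
  ],
)

```text
time: 14.08
tool_pos: [0.5526, 0.0329, 0.0829]
ee_rot: [3.141, 0.003, -0.244]
wrist_force: [-0.4, 0.4, -0.0]
width: 0.0655
```

Call:
apply_moves(
  moves=[
    [[0, 0, -2], [0, 0, 0], 0.7],
    [[-1, 0, -4], [0, 0, 0], 0.7],
    [[-3, 0, -6], [0, 0, 0], 0.7],
    [[-5, 0, -7], [0, 0, 0], 0.7],
    [[-5, -1, -7], [0, 0, 0], 0.7],
    [[-5, -2, -7], [0, 0, 0], 0.7],
    [[-5, -2, -7], [0, 0, 0], 0.7],
    [[-5, -2, -7], [0, 0, 0], 0.7],
    [[-5, -2, -7], [0, 0, 0], 0.7],
    [[-5, -2, -7], [0, 0, 0], 0.7],
  ],
)

```text
time: 14.92
tool_pos: [0.5098, 0.0642, 0.1522]
ee_rot: [3.141, 0.002, -0.244]
wrist_force: [0.7, 0.0, 0.4]
width: 0.0657
```

Run:
```python
from bench import robot,optics,job
from h import *
import pickle
c=optics.get_calibration('wrist');o=robot.get_obs();snap(optics,'wrist','w10.png');pickle.dump((c,o),open('w10.pkl','wb'))
print(o['time'],o['tool_pos'],o['ee_rot'],o['wrist_force'],o['width'])
```

```text
14.9167 [0.50983665 0.06419164 0.15215049] [ 3.14068096e+00  2.04610698e-03 -2.44394392e-01] [0.67155744 0.00705733 0.35852584] 0.06570843952071
```

View pics/w10.png

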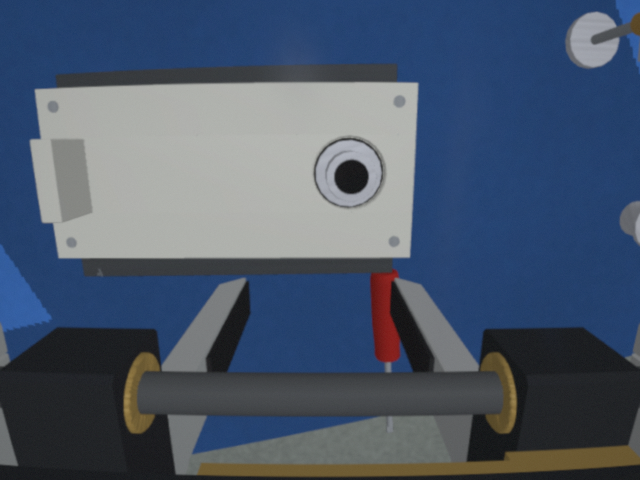

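The shell is seated concentrically, at (349,173). Next I want one look with both the plate's front edge and the pointer near the image centre, so the slide distance doesn't depend on the calibration.

Call:
apply_moves(
  moves=[
    [[1.5, 3.5, 0], [0, 0, 0], 0.7],
    [[3, 7, 0], [0, 0, 0], 0.7],
    [[4.8, 10.5, 0], [0, 0, 0], 0.7],
    [[6, 13, 0], [0, 0, 0], 0.7],
    [[6.8, 14.7, 0], [0, 0, 0], 0.7],
    [[6.8, 14.7, 0], [0, 0, 0], 0.7],
    [[6.8, 14.7, 0], [0, 0, 0], 0.7],
    [[6.8, 14.7, 0], [0, 0, 0], 0.7],
    [[6.8, 14.7, 0], [0, 0, 0], 0.7],
    [[6.8, 14.7, 0], [0, 0, 0], 0.7],
  ],
)

```text
time: 15.8
tool_pos: [0.5402, -0.0934, 0.1535]
ee_rot: [-3.141, -0.0, -0.243]
wrist_force: [-0.7, 0.8, 0.1]
width: 0.0654
```

Run:
```python
from bench import robot,optics,job
from h import *
import pickle
c=optics.get_calibration('wrist');o=robot.get_obs();snap(optics,'wrist','w11.png');pickle.dump((c,o),open('w11.pkl','wb'))
print(o['time'],o['tool_pos'],o['ee_rot'],o['wrist_force'],o['width'])
im=cv2.imread('pics/w11.png');cv2.imwrite('pics/z11.png',cv2.resize(im[100:220,380:540],(800,600),interpolation=cv2.INTER_CUBIC))
```

```text
15.8 [ 0.54024677 -0.09344165  0.15349679] [-3.14143850e+00 -7.28839044e-05 -2.42502127e-01] [-0.69216894  0.84602926  0.12100644] 0.06543876667728717
```

View pics/w11.png

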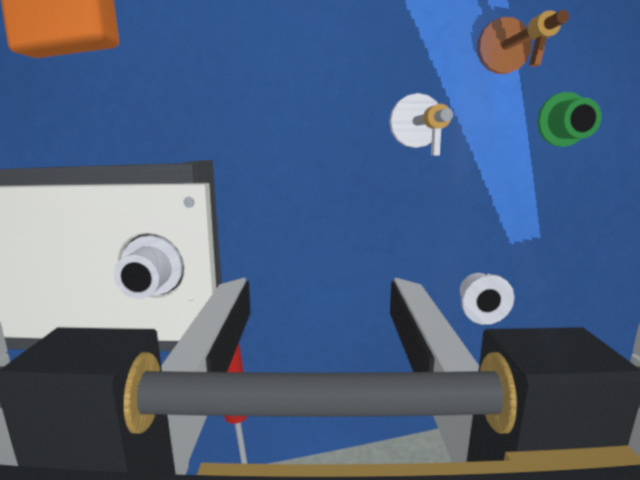

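View pics/z11.png

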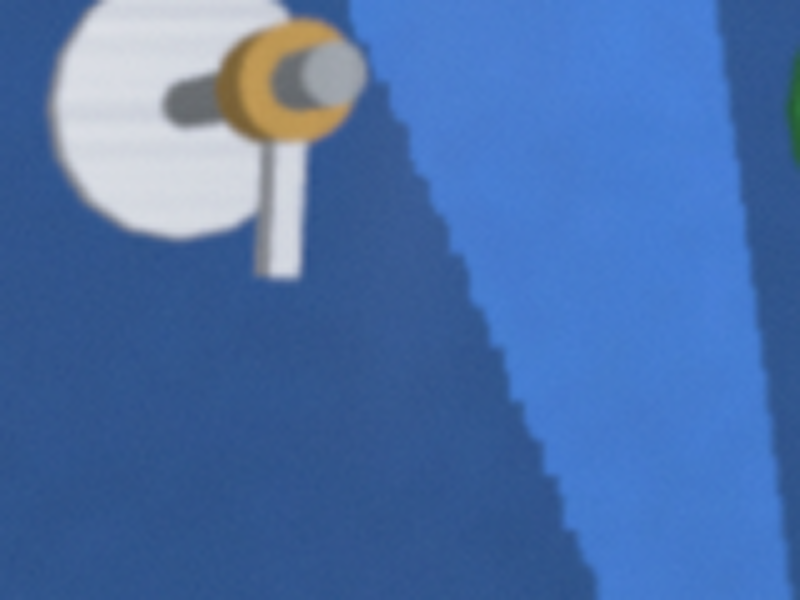

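Run:
```python
from h import *
import pickle
c,o=pickle.load(open('w11.pkl','rb'));im=cv2.imread('pics/w11.png')
for z in (.067,.069,.071): print(z,onz(c,437,155.6,z))
g=cv2.cvtColor(im,cv2.COLOR_BGR2GRAY).astype(float)
print(g[230,195:225].astype(int),g[310,190:215].astype(int))
us=np.array([.2260,.9741]) # stand y
pts=[]
for v in range(188,275,4):
    row=g[v,195:225];d=np.diff(row);i=np.where(row>200)[0].max();pts.append((195+i+.5,v))
P=np.array([onz(c,u,v,.072)[:2] for u,v in pts]);m=P.mean(0);_,_,V=np.linalg.svd(P-m);d=V[0]*np.sign(V[0][0]);print('front',m,d,'yaw',np.arctan2(d[1],d[0]),np.abs((P-m)@V[1]).max())
yw=np.arctan2(d[1],d[0])
# front mid: intersect with plate x centre through pocket
n=np.array([-d[1],d[0]])
pk=np.array([.5528,.0327])
fm=pk-n*((pk-m)@n);print('front mid',fm,'pocket-front dist',(pk-m)@n)
for tip in ([.5805,-.1868],onz(c,437,155.6,.070)[:2]):
    print('tip',tip,'front_y rel pointer',us@(fm-np.array(tip)), 'side', np.array([.9741,-.226])@(fm-np.array(tip)))
# rib from w10
c,o=pickle.load(open('w10.pkl','rb'));im=cv2.imread('pics/w10.png')
cv2.imwrite('pics/z10.png',cv2.resize(im[80:280,20:140],(360,600),interpolation=cv2.INTER_CUBIC))
```

```text
0.067 [ 0.58022721 -0.1879872   0.067     ]
0.069 [ 0.58042813 -0.18745402  0.069     ]
0.071 [ 0.58062905 -0.18692083  0.071     ]
[219 219 219 219 219 219 219 220 219 219 219 218 205 180 170 167 151 111
  75  61  64  63  70  77  78  80  81  79  79  79] [218 218 217 217 218 217 218 218 216 212 194 172 160 158 157 157 157 157
 158 158 158 157 157 157 158]
front [ 0.56835744 -0.01759115] [ 0.97088236 -0.23955678] yaw -0.2419093154453264 0.00039495052395440984
front mid [ 0.54199601 -0.0110867 ] pocket-front dist 0.045099900258042745
tip [0.5805, -0.1868] front_y rel pointer 0.1624604270119317 side -0.07721794012963387
tip [ 0.58052859 -0.18718743] front_y rel pointer 0.16283135845797664 side -0.07733334530954132
```

View pics/z10.png

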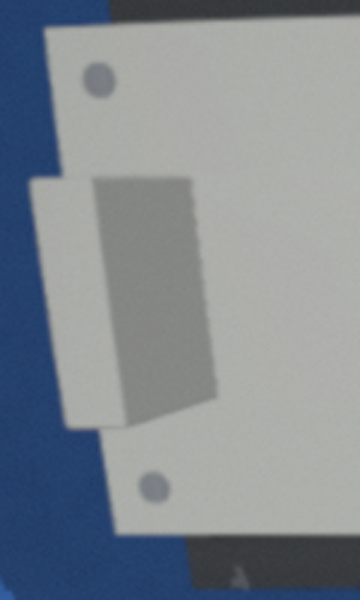

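Call:
apply_moves(
  moves=[
    [[-0.2, -3.5, 0], [0, 0, 0], 0.6],
    [[-0.4, -7.5, 0], [0, 0, 0], 0.6],
    [[-0.7, -11.5, 0], [0, 0, 0], 0.6],
    [[-1, -15.5, 0], [0, 0, 0], 0.6],
    [[-1.2, -19.5, 0], [0, 0, 0], 0.6],
    [[-1.4, -23.5, 0], [0, 0, 0], 0.6],
    [[-1.6, -27, 0], [0, 0, 0], 0.6],
    [[-1.8, -30, 0], [0, 0, 0], 0.6],
    [[-1.9, -31.7, 0], [0, 0, 0], 0.6],
    [[-1.9, -31.7, 0], [0, 0, 0], 0.6],
  ],
)

```text
time: 16.68
tool_pos: [0.598, 0.2215, 0.1528]
ee_rot: [-3.141, 0.001, -0.239]
wrist_force: [-0.1, 0.3, -0.0]
width: 0.0563
```

Call:
apply_moves(
  moves=[
    [[0, 0, 1], [0, 0, 0], 0.6],
    [[0, 0, 2], [0, 0, 0], 0.6],
    [[0, 0, 2.4], [0, 0, 0], 0.6],
    [[0, 0, 2.4], [0, 0, 0], 0.6],
    [[0, 0, 2.4], [0, 0, 0], 0.6],
    [[0, 0, 2.4], [0, 0, 0], 0.6],
    [[0, 0, 2.4], [0, 0, 0], 0.6],
    [[0, 0, 2.4], [0, 0, 0], 0.6],
    [[0, 0, 2.4], [0, 0, 0], 0.6],
    [[0, 0, 2.4], [0, 0, 0], 0.6],
  ],
)

```text
time: 17.52
tool_pos: [0.5987, 0.2176, 0.1297]
ee_rot: [-3.141, -0.001, -0.244]
wrist_force: [0.2, -0.4, -0.1]
width: 0.0564
```

Run:
```python
from bench import robot,optics,job
from h import *
import pickle
c,o=pickle.load(open('w10.pkl','rb'));print('rib w10',onz(c,46.4,181,.110))
c=optics.get_calibration('wrist');o=robot.get_obs();snap(optics,'wrist','w12.png');pickle.dump((c,o),open('w12.pkl','wb'))
print(o['time'],o['tool_pos'],o['ee_rot'],o['wrist_force'],o['width'],o['joint_positions'])
```

```text
rib w10 [0.59812036 0.2156485  0.11      ]
17.5167 [0.59869744 0.21756899 0.12966686] [-3.14140076e+00 -5.35942553e-04 -2.44201457e-01] [ 0.22961428 -0.35735002 -0.08736229] 0.05636269030780109 [ 2.59648708e-01  2.94352790e-01  1.22900685e+00 -9.08054571e-05
  1.61767102e+00  2.07464216e+00]
```

View pics/w12.png

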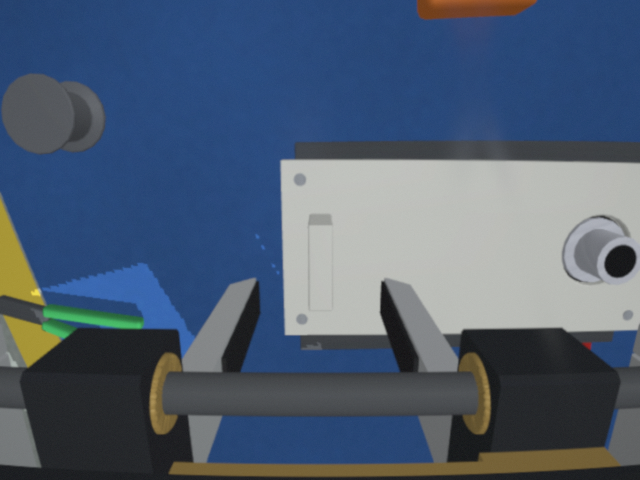

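The rib, at (320,266), is centred between the open fingers. Descending to tips ≈ 0.082.

Call:
apply_moves(
  moves=[
    [[0, 0, 1], [0, 0, 0], 0.6],
    [[0, 0, 2.2], [0, 0, 0], 0.6],
    [[0, 0, 3.4], [0, 0, 0], 0.6],
    [[0, 0, 4.6], [0, 0, 0], 0.6],
    [[0, 0, 5.6], [0, 0, 0], 0.6],
    [[0, 0, 6.4], [0, 0, 0], 0.6],
    [[0, 0, 7], [0, 0, 0], 0.6],
    [[0, 0, 7.3], [0, 0, 0], 0.6],
    [[0, 0, 7.4], [0, 0, 0], 0.6],
    [[0, 0, 7.4], [0, 0, 0], 0.6],
  ],
)

```text
time: 18.4
tool_pos: [0.5987, 0.2176, 0.0554]
ee_rot: [-3.142, -0.0, -0.244]
wrist_force: [0.9, -1.1, -0.7]
width: 0.0563
```

Call:
apply_moves(
  moves=[
    [[0, 0, 0], [0, 0, 0], 0.5],
    [[0, 0, 0], [0, 0, 0], 0.4],
    [[0, 0, 0], [0, 0, 0], 0.3],
    [[0, 0, 0], [0, 0, 0], 0.22],
    [[0, 0, 0], [0, 0, 0], 0.18],
    [[0, 0, 0], [0, 0, 0], 0.14],
    [[0, 0, 0], [0, 0, 0], 0.1],
    [[0, 0, 0], [0, 0, 0], 0],
    [[0, 0, 0], [0, 0, 0], 0],
    [[0, 0, 0], [0, 0, 0], 0],
  ],
)

```text
time: 19.23
tool_pos: [0.5985, 0.2174, 0.0554]
ee_rot: [3.141, -0.0, -0.244]
wrist_force: [-0.5, -0.4, 0.1]
width: 0.0135
```

Run:
```python
from bench import robot,optics,job
from h import *
import pickle
c=optics.get_calibration('wrist');o=robot.get_obs();snap(optics,'wrist','w13.png');pickle.dump((c,o),open('w13.pkl','wb'))
print(o['time'],o['tool_pos'],o['ee_rot'],o['wrist_force'],o['width'])
snap(optics,'scene','s13.png')
im=cv2.imread('pics/s13.png');cv2.imwrite('pics/z13.png',cv2.resize(im[150:300,260:460],(800,600),interpolation=cv2.INTER_CUBIC))
```

```text
19.2333 [0.59854682 0.21740285 0.05541793] [ 3.14129943e+00 -8.60978365e-05 -2.44181579e-01] [-0.45993229 -0.43363931  0.05958651] 0.013542559870049653
```

View pics/w13.png

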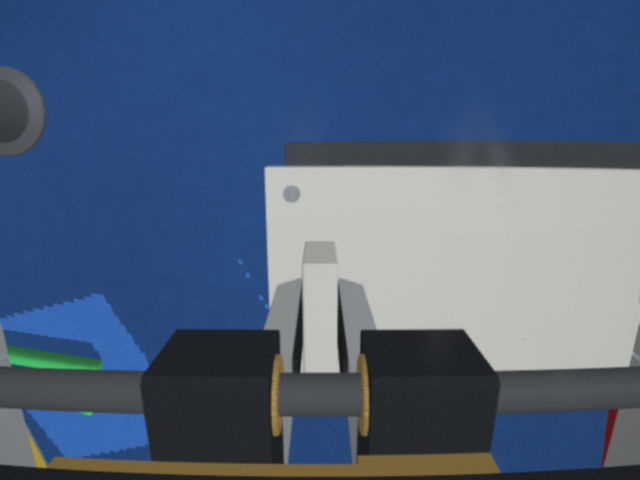

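View pics/z13.png

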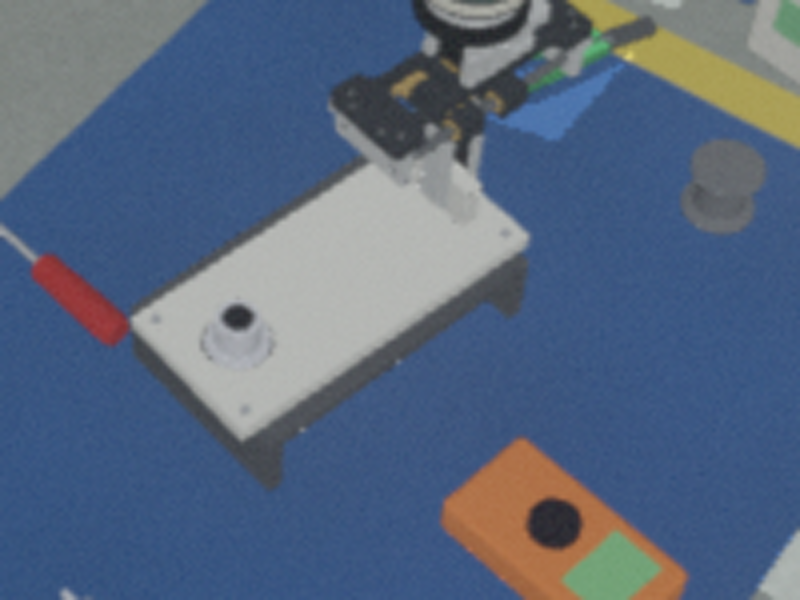

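The rib is gripped (width 0.0135) and the plate hasn't moved. The measured slide is 162.7 mm along the stand's -y, which is [0.26, 16.27, 0] cm in tool axes. I'll do it gently in steps.

Call:
apply_moves(
  moves=[
    [[0, 0, 0.05], [0, 0, 0], 0],
    [[0, 0, 0.05], [0, 0, 0], 0],
    [[0, 0.2, 0.05], [0, 0, 0], 0],
    [[0, 0.6, 0.05], [0, 0, 0], 0],
    [[0.02, 1.2, 0.05], [0, 0, 0], 0],
    [[0.03, 1.9, 0.05], [0, 0, 0], 0],
    [[0.04, 2.6, 0.05], [0, 0, 0], 0],
    [[0.05, 3.3, 0.05], [0, 0, 0], 0],
    [[0.06, 3.8, 0.05], [0, 0, 0], 0],
    [[0.06, 4, 0.05], [0, 0, 0], 0],
  ],
)

```text
time: 20.17
tool_pos: [0.5901, 0.1798, 0.0554]
ee_rot: [-3.138, -0.001, -0.244]
wrist_force: [2.2, 6.0, 2.5]
width: 0.014
```

Run:
```python
from bench import robot,optics,job
from h import *
c=optics.get_calibration('wrist');snap(optics,'scene','s14.png');snap(optics,'wrist','w14.png');o=robot.get_obs()
print(o['time'],o['tool_pos'],o['ee_rot'],o['wrist_force'],o['wrist_torque'],o['width'])
im=cv2.imread('pics/s14.png');cv2.imwrite('pics/z14.png',cv2.resize(im[150:330,230:470],(800,600),interpolation=cv2.INTER_CUBIC))
```

```text
20.2667 [0.58998373 0.17954298 0.05539316] [-3.13925554e+00 -1.18652513e-03 -2.44132410e-01] [0.35175836 4.14527856 2.42135542] [ 0.42628462  0.04892526 -0.03846683] 0.014257654128981456
```

View pics/z14.png

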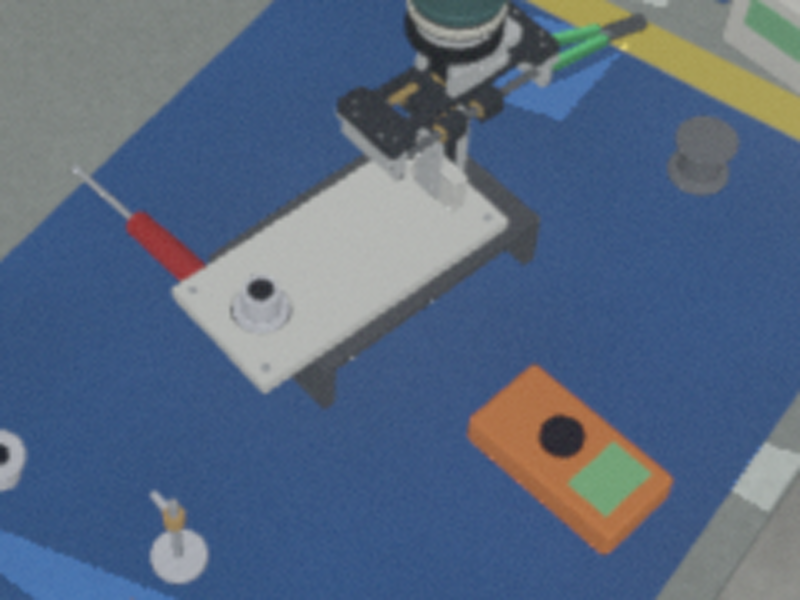

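View pics/w14.png

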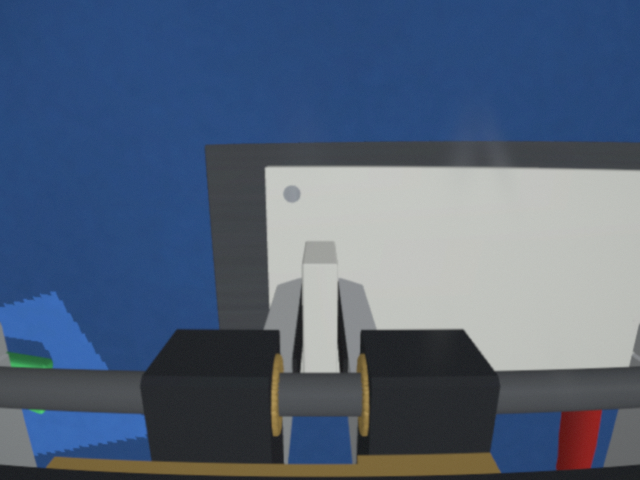

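The plate follows without slipping: its rear corner stays at wrist (267,167). Continuing.

Call:
apply_moves(
  moves=[
    [[0, 0.3, 0], [0, 0, 0], 0],
    [[0.01, 0.8, 0], [0, 0, 0], 0],
    [[0.02, 1.5, 0], [0, 0, 0], 0],
    [[0.04, 2.2, 0], [0, 0, 0], 0],
    [[0.05, 2.9, 0], [0, 0, 0], 0],
    [[0.06, 3.6, 0], [0, 0, 0], 0],
    [[0.07, 4.3, 0], [0, 0, 0], 0],
    [[0.08, 5, 0], [0, 0, 0], 0],
    [[0.09, 5.6, 0], [0, 0, 0], 0],
    [[0.1, 6, 0], [0, 0, 0], 0],
  ],
)

```text
time: 21.1
tool_pos: [0.5766, 0.1216, 0.0556]
ee_rot: [-3.138, -0.001, -0.244]
wrist_force: [2.1, 7.3, 2.6]
width: 0.0137
```

Run:
```python
from bench import robot
o=robot.get_obs();print(o['time'],o['tool_pos'],o['ee_rot'],o['wrist_force'],o['wrist_torque'],o['width'])
```

```text
21.1 [0.57660515 0.12156282 0.05559482] [-3.13803755e+00 -1.29309821e-03 -2.43848176e-01] [2.05508035 7.29350775 2.59978834] [ 1.01820398 -0.08238981 -0.06694706] 0.013741829646657227
```

Call:
apply_moves(
  moves=[
    [[0, 0.3, 0], [0, 0, 0], 0],
    [[0.01, 0.8, 0], [0, 0, 0], 0],
    [[0.02, 1.4, 0], [0, 0, 0], 0],
    [[0.04, 2, 0], [0, 0, 0], 0],
    [[0.05, 2.6, 0], [0, 0, 0], 0],
    [[0.06, 3.2, 0], [0, 0, 0], 0],
    [[0.07, 3.8, 0], [0, 0, 0], 0],
    [[0.07, 4.3, 0], [0, 0, 0], 0],
    [[0.08, 4.7, 0], [0, 0, 0], 0],
    [[0.08, 4.9, 0], [0, 0, 0], 0],
  ],
)

```text
time: 21.93
tool_pos: [0.5659, 0.0744, 0.0559]
ee_rot: [-3.137, -0.002, -0.244]
wrist_force: [1.1, 6.7, 4.1]
width: 0.0134
```

Run:
```python
from bench import robot,optics,job
from h import *
c=optics.get_calibration('wrist');snap(optics,'scene','s15.png');snap(optics,'wrist','w15.png');o=robot.get_obs()
print(o['time'],o['tool_pos'],o['ee_rot'],o['wrist_force'],o['wrist_torque'],o['width'])
im=cv2.imread('pics/s15.png');cv2.imwrite('pics/z15.png',cv2.resize(im[180:330,230:430],(800,600),interpolation=cv2.INTER_CUBIC))
```

```text
22.0333 [0.56578422 0.07411453 0.05577938] [-3.13730355e+00 -1.60131405e-03 -2.44282758e-01] [0.90460104 4.71202682 2.91869292] [ 1.22748282 -0.09809926 -0.06297451] 0.013949011459334575
```

View pics/z15.png

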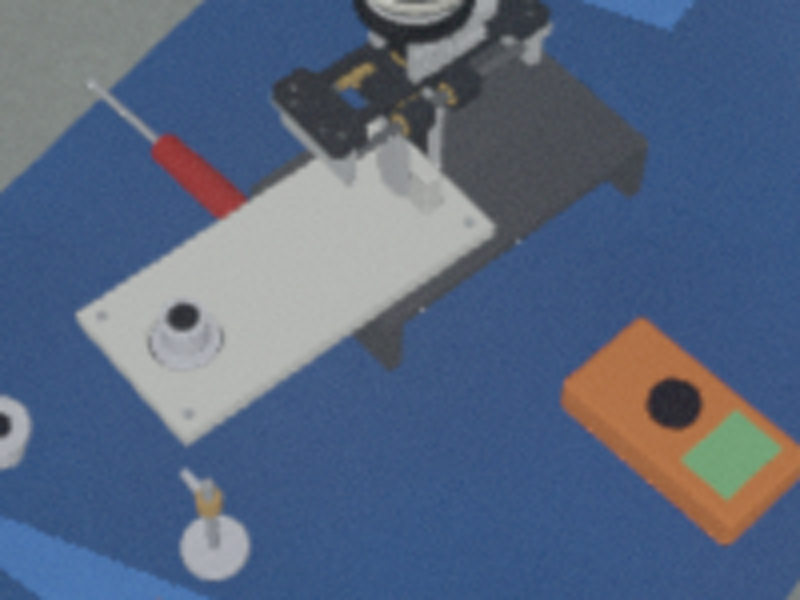

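View pics/w15.png

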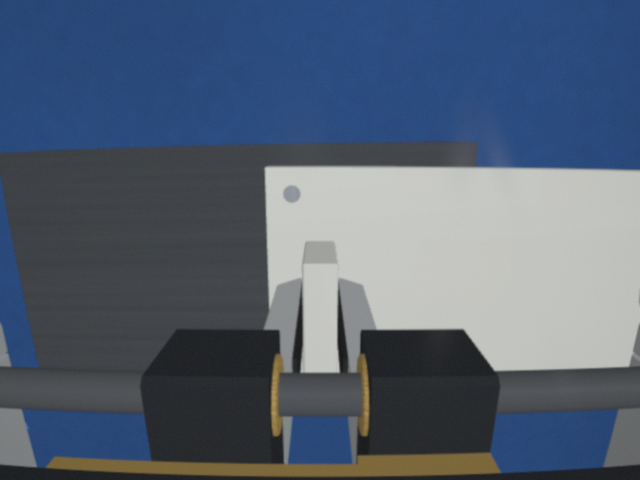

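Run:
```python
from bench import optics
from h import *
c=optics.get_calibration('scene');u=np.array([.2260,.9741])
im=cv2.imread('pics/s15.png');cv2.imwrite('pics/z15b.png',cv2.resize(im[250:310,240:320],(800,600),interpolation=cv2.INTER_CUBIC))
A=onz(c,276.5,289,.072)[:2];B=onz(c,249.5,258.7,.072)[:2];t=onz(c,275.6,297.6,.07)[:2]
print(A,B,np.linalg.norm(A-B),t,u@((A+B)/2-t))
```

```text
[ 0.56804619 -0.16567084] [ 0.45312061 -0.13785014] 0.11824499964409092 [ 0.58112347 -0.18528514] 0.01671430684991326
```

View pics/z15b.png

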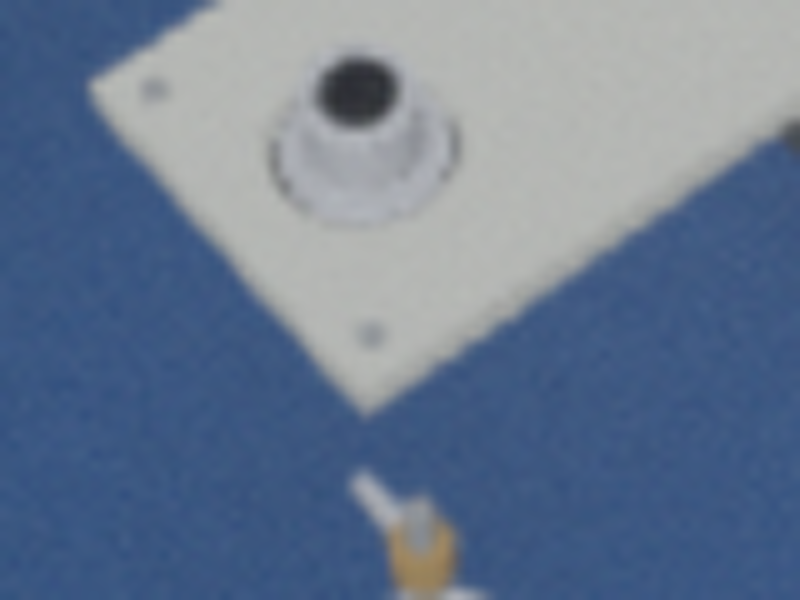

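The scene picture gives 16.7 mm left and the tool position gives 15.7 mm, so they agree. Final stretch.

Call:
apply_moves(
  moves=[
    [[0, 0.2, 0], [0, 0, 0], 0],
    [[0, 0.5, 0], [0, 0, 0], 0],
    [[0.01, 0.8, 0], [0, 0, 0], 0],
    [[0.01, 1.1, 0], [0, 0, 0], 0],
    [[0.02, 1.3, 0], [0, 0, 0], 0],
    [[0.02, 1.4, 0], [0, 0, 0], 0],
    [[0.02, 1.45, 0], [0, 0, 0], 0],
    [[0.02, 1.45, 0], [0, 0, 0], 0],
    [[0.02, 1.45, 0], [0, 0, 0], 0],
    [[0.02, 1.45, 0], [0, 0, 0], 0],
  ],
)

```text
time: 22.87
tool_pos: [0.5626, 0.0608, 0.0558]
ee_rot: [-3.136, -0.002, -0.244]
wrist_force: [1.5, 5.7, 3.9]
width: 0.0138
```

Run:
```python
from bench import robot,optics,job
from h import *
snap(optics,'scene','s16.png');snap(optics,'wrist','w16.png');snap(optics,'top','t16.png');o=robot.get_obs()
print(o['time'],o['tool_pos'],o['ee_rot'],o['wrist_force'],o['wrist_torque'],o['width'])
u=np.array([.2260,.9741]);print('slid',u@(np.array([.5985,.2174])-o['tool_pos'][:2]))
im=cv2.imread('pics/s16.png');cv2.imwrite('pics/z16b.png',cv2.resize(im[250:310,240:320],(800,600),interpolation=cv2.INTER_CUBIC))
im=cv2.imread('pics/t16.png');cv2.imwrite('pics/z16t.png',cv2.resize(im[190:310,280:440],(800,600),interpolation=cv2.INTER_CUBIC))
```

```text
23.0167 [0.56263049 0.06076223 0.05583784] [-3.13633539e+00 -1.63369532e-03 -2.43741215e-01] [0.724699   6.29060607 3.21015469] [ 1.53233257 -0.19463539 -0.04813877] 0.013540674861713821
slid 0.16068736100114706
```

View pics/z16b.png

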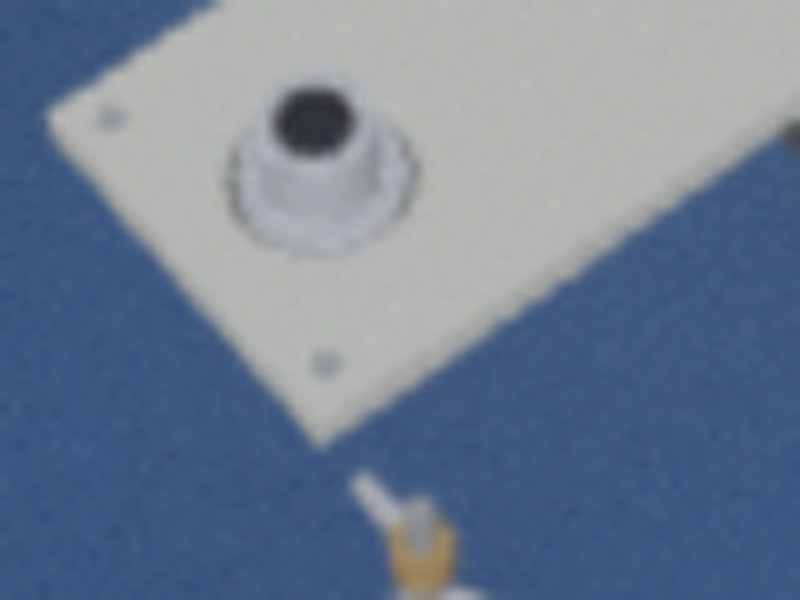

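View pics/z16t.png

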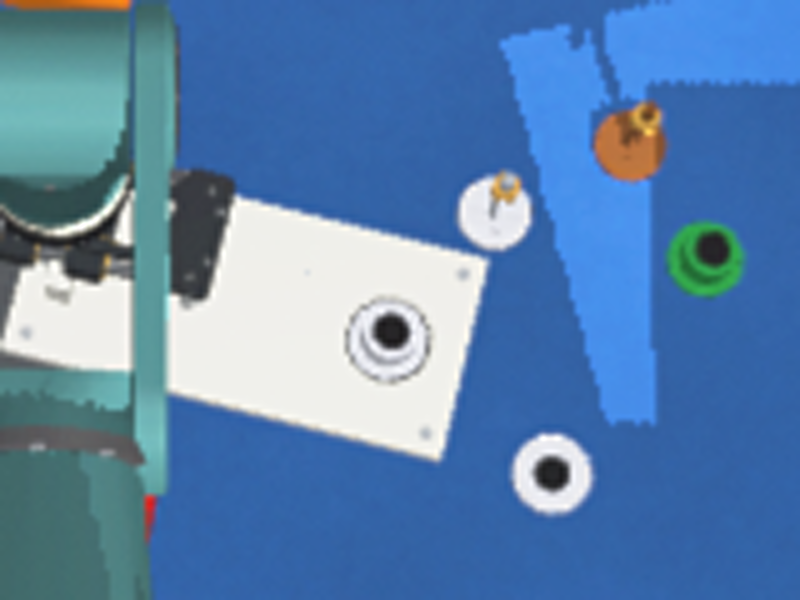

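View pics/w16.png

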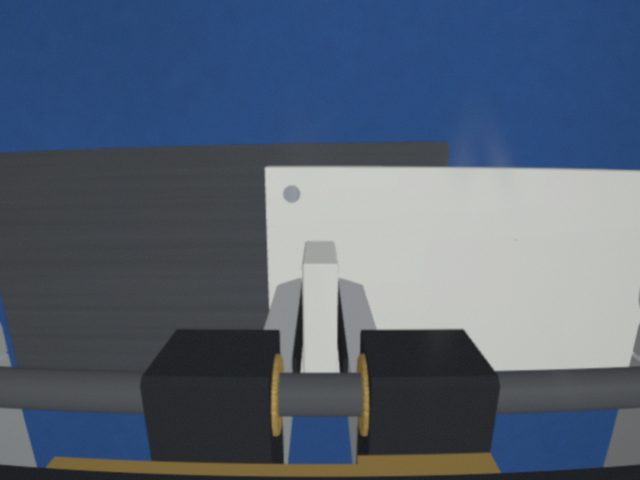

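Run:
```python
from bench import optics
from h import *
u=np.array([.2260,.9741])
c=optics.get_calibration('scene')
A=onz(c,272,294.6,.072)[:2];B=onz(c,244.6,261.7,.072)[:2];t=onz(c,275.9,297.8,.069)[:2]
print('scene',A,B,np.linalg.norm(A-B),t,u@((A+B)/2-t), 'yaw',np.arctan2(*(A-B)[::-1]))
c=optics.get_calibration('top')
A=onz(c,280+488/5,190+261/5,.072)[:2];B=onz(c,280+440/5,190+461/5,.072)[:2]
g=onz(c,280+495/5,190+212/5,.003)[:2]
print('top',A,B,np.linalg.norm(A-B),u@((A+B)/2-np.array([.5805,-.1871])),'foot',g,'tip-foot along u',u@(np.array([.5805,-.1871])-g),u@((A+B)/2-g))
```

```text
scene [ 0.56924684 -0.18488415] [ 0.44901053 -0.15260204] 0.12449458973941299 [ 0.58168559 -0.18489358] -0.0006656754720766019 yaw -0.2623028250219377
top [ 0.55905764 -0.18155672] [ 0.44221782 -0.15209827] 0.12049623525942278 0.0016985723903578736 foot [ 0.60456055 -0.19335155] tip-foot along u 0.0006519477433008535 0.0023505201336587256
```

The estimates of what's left are +2.0 mm (tool), +1.7 to 2.4 mm (top) and -0.7 mm (scene). I'll add 1.3 mm and settle.

Call:
apply_moves(
  moves=[
    [[0, 0.05, 0], [0, 0, 0], 0],
    [[0, 0.1, 0], [0, 0, 0], 0],
    [[0, 0.13, 0], [0, 0, 0], 0],
    [[0, 0.13, 0], [0, 0, 0], 0],
    [[0, 0.13, 0], [0, 0, 0], 0],
    [[0, 0.13, 0], [0, 0, 0], 0],
    [[0, 0.13, 0], [0, 0, 0], 0],
    [[0, 0.13, 0], [0, 0, 0], 0],
    [[0, 0.13, 0], [0, 0, 0], 0],
    [[0, 0.13, 0], [0, 0, 0], 0],
  ],
)

```text
time: 23.85
tool_pos: [0.5623, 0.0597, 0.0559]
ee_rot: [-3.136, -0.002, -0.244]
wrist_force: [1.7, 5.4, 3.5]
width: 0.0138
```

Run:
```python
from bench import robot,optics,job
from h import *
import time
u=np.array([.2260,.9741])
for k in range(2):
    snap(optics,'scene','s17.png');snap(optics,'wrist','w17.png');o=robot.get_obs()
    print(o['time'],o['tool_pos'],o['ee_rot'],o['wrist_force'],o['width'],'slid',u@(np.array([.5985,.2174])-o['tool_pos'][:2]),'maxqvel',abs(o['qvel']).max())
im=cv2.imread('pics/s17.png');cv2.imwrite('pics/z17.png',cv2.resize(im[180:370,180:420],(758,600),interpolation=cv2.INTER_CUBIC))
```

```text
23.95 [0.56236218 0.05968814 0.05585385] [-3.13599853e+00 -1.67737491e-03 -2.43639241e-01] [2.08893738 6.47839904 2.76270557] 0.013713695129835918 slid 0.161794272271728 maxqvel 0.002260027691014377
24.05 [0.56235318 0.05966085 0.05586505] [-3.13603838e+00 -1.65203887e-03 -2.43712634e-01] [1.48943585 7.11608821 4.3451473 ] 0.013614973955566968 slid 0.16182288523034366 maxqvel 0.0022398084559573476
```

View pics/z17.png

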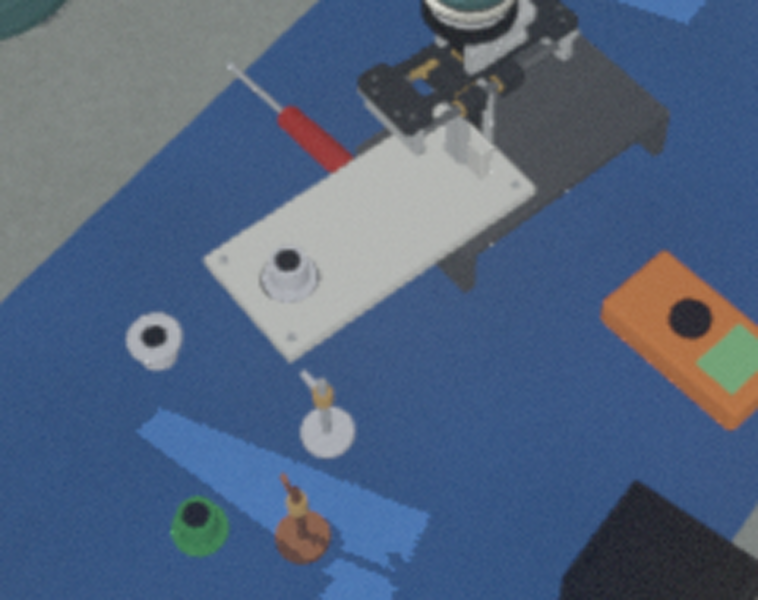

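The arm is at rest with 161.8 mm slid of the 162.7 mm planned. The tool tilt is about 6 mrad and nothing else has moved, so I'm handing in.

```bash
python3 -c "
from bench import robot,optics,job
print(job.close_job())"
```

```text
the job is handed in; nothing more can be done
None
```

The shell is seated flange down in the pocket and released. The plate is slid out with its front edge at the pointer, and the gripper is still holding its rib. I handed the job in at about 24 s of the 51 s; no verdict was reported.

**Failed grasps:** the first two tries at the shell closed above it without moving it. The wrist and scene pictures showed the real fingertips about 25 mm behind the reported TCP, not 14 mm ahead of it. I corrected for that and the third grasp held.

**Last checks:**
- **Shell:** it reached the pocket floor with about a 4–5 N reaction. After release it looked centred in the pocket, both then and in the last picture.
- **Slide distance:** the plate had moved 161.8 mm of the 162.7 mm I measured, so by the tool position the front edge is about 1 mm short of the pointer. Before a last 1.1 mm of travel, the top picture gave 1.7–2.4 mm short and the scene picture 0.7 mm past. They disagree by about 3 mm, but every estimate stays inside ±6 mm.
- **Attitude:** the tool holding the plate was tilted about 6 mrad, and the plate was about 0.015 rad off the stand's heading before the slide. The arm was at rest.
- **Grip and surroundings:** the rib was held at about 13.6 mm opening with no slip seen. The spare shell, screwdriver and multimeter looked unmoved in the last picture. The flux bottle, spool, cup and pliers were outside that crop and not checked at the end.

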